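Slide the new mounting bush round the bend of an anti-roll bar

TASK

Fit the new mounting bush to the anti-roll bar held in the vice: pick the black D-shaped bush off the bench, thread it over the bar's free threaded end on the lock collar's side of the vice, and ease it along the arm and round the bend, turning it to follow the bar and without forcing it. Push it home against the lock collar with a short steady push of about 10 newtons, flat foot facing down, then let go and leave it there. Leave the loose spanner, saddle bracket and tin where they lie.

Things in the scene. Friction and masses are not known exactly. Their poses are not given: they have to be found in the camera images.
- bush: Black hard-rubber bush, about 50 g, 28 mm long, 38 wide, 39 tall. End-on a D lying on its flat: foot 20 mm below the bore axis, straight sides up to that axis, round top above (radius 19). Straight through bore, diameter 22 mm; both ends alike. Origin: on the bore axis, mid length; x along the bore, y across the straight sides, z from foot to top. Starts on its foot on the bench, any heading.
- bar: Anti-roll bar: dark steel round bar, diameter 20 mm, level, axis 150 mm above the bench, fixed in a vice. Origin: on the bench below the point where the straight middle length meets the near bend; z up. From there the middle length runs along -y through the collar to the vice (jaws 102 mm wide, centred at y = -200 mm, tops 172 mm high) and on to the far arm, not used.
- bend_center (a point): Centre of the near bend, level with the bar's axis, at x = -90 mm, y = 0 of the bar's frame (same axes). The bend is an arc of 90 mm centre-line radius about it: from the end of the middle length the bar sets off along +y and curves round towards -x. The bend angle differs from bar to bar, 64 to 76 degrees; then the straight near arm follows.
- tip (a point): Free end of the near arm: centre of the end of its 12 mm threaded stud. y points outward along the arm, z up; the bend angle is the angle about z from the bar's y to this y. Going inward from the tip: 20 mm of stud, a round shoulder 10 mm long, 65 mm of full 20 mm bar, and the bend begins, 95 mm from the tip.
- collar: Aluminium lock collar clamped on the middle length: 36 mm across, 14 mm long. Origin: its centre, on the bar's axis, 40 to 80 mm short of the bend (differs); y along the bar towards the bend. Working face 7 mm from the origin along +y; with the bush home the two origins are 21 mm apart. Home takes a push of 7 N or more; over 16 N on the bar or collar, sideways too, is forcing it.
- spanner: A loose steel spanner 190 mm long, 8 mm thick, lying on the bench; origin at its middle, underside.
- saddle: A loose steel saddle bracket (omega-shaped strap with two bolt feet), 102 mm over its feet, 43 mm tall, standing on the bench beyond the bar; origin at its middle on the bench.
- tin: A loose round metal tin, 72 mm across and 55 mm tall, standing on the bench; origin at the centre of its underside.
There are look-alikes about, which are no part of the job. Of the things like the bush, leave any that is pink, purple or white; of the rest the larger one is meant.

How it is judged:
By the outcome, as a careful person would: the job done as asked, in the order asked, and still so for the second after the job is handed in, with the robot touching nothing.
It also fails if it takes over 67 s, if anything falls off the work surface, if the arm or the gripper's body presses on something with over 40 N, if the wrist force passes 120 N, or if a joint passes its speed limit or range.

ROBOT

A 7-joint arm with a two-finger parallel gripper is mounted at the origin on the work surface. World frame = base frame: x ahead of the robot, y to its left, z up, the work surface at z = 0. Lengths are in m, angles in rad, forces in N, time in s.
With the tool pointing down it reaches from about 0.4 to 0.85 m from the base axis. Payload 4.5 kg.
Tool frame: the origin (TCP) lies on the centre line of the jaws, within the pads' length; the fingertips stand 25 mm ahead of it and the grasp point (between the pads) lies 6 mm ahead of it; z points along the fingers, y is the direction in which the jaws open and shut (so a half turn about z gives the same grasp; the last joint's range is limited). The gripper opens to 88 mm and grips with 3 to 60 N. Pads are 18 mm wide; open, the fingers measure 123 mm over their backs; the gripper's body (75 mm by 187 mm) begins 45 mm behind the grasp point.
Start: joints at [1.244, 0.689, -0.195, 1.565, 0.157, 0.902, -0.215], TCP at [0.221, -0.585, 0.264] pointing down, gripper open.
Joint ranges: [-3.01, 3.01], [-0.46, 2.08], [-1.47, 1.51], [0.13, 2.56], [-1, 4.14], [0.04, 2.09], [-2.66, 2.66]. Speed limits (rad/s): [2.57, 2.57, 3.14, 3.14, 3.14, 3.14, 3.14].

INTERFACE

Orientations are given as a unit quaternion [x, y, z, w].
In Python, from plant import r, eyes gives the robot as it stands.
- The arm moves only by the tool servo_tool, never from a script. Its argument "deltas" is a list of rows, each an object of numbers: "dx", "dy", "dz": the shift along the tool's x, y, z in units of 60 mm (1.0 is 60 mm); "ax", "ay", "az": the turn, a rotation vector about the tool's x, y, z in units of 6 degrees (1.0 is 6 degrees); "hand": the finger opening in mm, from 0 to 88.1. A call has 1 to 10 rows; each row is the pose to reach, as a shift and turn from the pose commanded when the call began, along the tool's axes at that moment; what a row does not reach only later rows make up. A row lasts 1/8 s, in which the tool goes at most 62.5 mm and 10.7 degrees, less where a joint would pass 70% of its speed; a pose out of reach is approached as far as the arm can. A call with a gripper value outside its range is refused whole. The fingers move at their own pace and stop on an object; "newtons" is the grip in N (left out, the last holds). Time passes only in rows, so rows that repeat a pose let the fingers close. It gives the time, the measured TCP pose, the force and the opening at its end, in the units of the state.
- r.get_state(): the state, without advancing time (a new reading comes with each control period).
- eyes.snapshot(name): name is "scene" or "top" or "wrist"; returns (picture, depth): 384x512x3 uint8, red, green, blue; 384x512 float32, m along the optical axis (not along the pixel's ray), 0 where there is no reading.
- eyes.camera_model(name): a dict with "fx", "fy", "cx", "cy" (pixels), "pose" (4x4, takes a point from camera to world coordinates). Camera axes: x right, y up, looking along -z (the intrinsics and any distortion apply to the point x, -y, -z); pixel columns grow to the right and rows downward; lengths in m; the calibration is good to about 2 mm. A picture is of the moment at which its call begins: read the wrist's pose just before it. camera_model takes no time and is no camera call; for the wrist camera it gives the pose at the moment of the call.
- r.finish_job(): hands the job in, once; it reports no verdict.
The state is a dict: "clock": time; "q": joint angles; "qd": joint speeds; "joint_torque": joint torques, N m; "tool_pos": TCP position; "eef_rot": TCP orientation; "contact_force": force on the tool from outside, world axes, zero at the start; "moment": the same for the moment, N m; "opening": opening from 0.0 (shut) to 1.0 (fully open).
Only numpy, scipy, OpenCV 4.12 (cv2) and the standard library are available. Lean on these libraries where they do the work, as an engineer would, in place of code of your own. Each camera call takes 0.05 s, during which the arm holds its last target.

## Working session

There is one attempt and no reset: what is moved stays moved. The work goes in short steps, Python scripts to look and compute and a tool call to move; the robot and the scene stay as the last step left them, time stands still between calls to the robot, and variables do not carry over. Pictures are saved under pics/ and viewed, and the job is handed in when it is done.

Besides the shell and the picture viewer there is one more tool, called after "Emit:" by a JSON object that holds its "api" and its "payload". servo_tool: Moves the arm, as the interface text tells. Its arguments: {"type":"object","properties":{"deltas":{"type":"array","items":{"type":"object","properties":{"dx":{"type":"number"},"dy":{"type":"number"},"dz":{"type":"number"},"ax":{"type":"number"},"ay":{"type":"number"},"az":{"type":"number"},"hand":{"type":"number"}}}},"newtons":{"type":"number"}},"required":["deltas"]}

```bash
ls; mkdir -p pics
python3 - <<'E'
from plant import r, eyes
import cv2, numpy as np
s=r.get_state(); print(s)
for n in ["scene","top"]:
    p,d=eyes.snapshot(n); np.savez(f"{n}0.npz",p=p,d=d)
    cv2.imwrite(f"pics/{n}0.png",cv2.resize(p[:,:,::-1],(800,600),interpolation=cv2.INTER_CUBIC))
    m=eyes.camera_model(n); print(n,m)
E
```

```text
pics
{'clock': 0.0, 'q': array([ 1.24379713,  0.68999325, -0.19452134,  1.56635447,  0.15729214,
        0.90250927, -0.21510383]), 'qd': array([ 1.12669473e-03, -9.23498067e-04, -1.31183837e-04, -2.83012244e-03,
        6.65503370e-05,  5.12819638e-04, -1.07706962e-03]), 'joint_torque': array([ 1.41797136e-03, -5.27562904e+01, -1.26653899e+00, -1.53429633e+01,
       -5.26217173e-02,  6.60844307e-03,  1.97380068e-04]), 'tool_pos': array([ 0.22038837, -0.58421419,  0.26290162]), 'eef_rot': array([ 9.83764227e-01,  1.79463280e-01, -2.29801416e-04, -9.07733007e-04]), 'contact_force': array([ 0.98111962, -0.02806116, -1.12306451]), 'moment': array([-0.06556771,  0.00053942, -0.03344759]), 'opening': 1.0005293222531446}
scene {'fx': 390.929195983949, 'fy': 390.929195983949, 'cx': 257.53718859912317, 'cy': 194.41777211714887, 'pose': array([[-0.49720662, -0.6977803 ,  0.5156435 ,  0.93107354],
       [ 0.8674807 , -0.3886966 ,  0.31047092,  0.41208494],
       [-0.01621161,  0.60167898,  0.79857347,  0.71904716],
       [ 0.        ,  0.        ,  0.        ,  1.        ]])}
top {'fx': 447.2672818458367, 'fy': 447.2672818458367, 'cx': 257.8585862641192, 'cy': 195.678687151311, 'pose': array([[-0.01469192,  0.99078171, -0.13466901,  0.41423211],
       [-0.99971824, -0.01204429,  0.02045403,  0.18204627],
       [ 0.01864349,  0.13493157,  0.99067951,  1.12001833],
       [ 0.        ,  0.        ,  0.        ,  1.        ]])}
```

View pics/scene0.png

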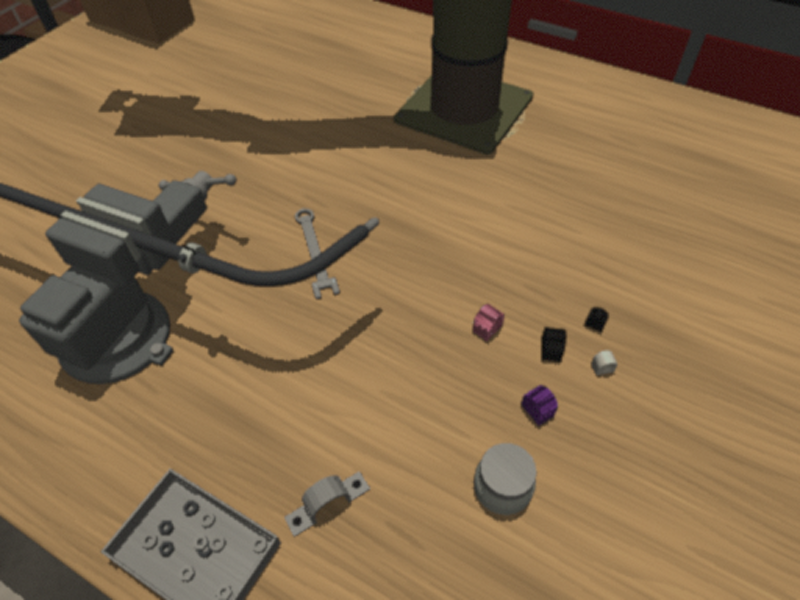

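View pics/top0.png

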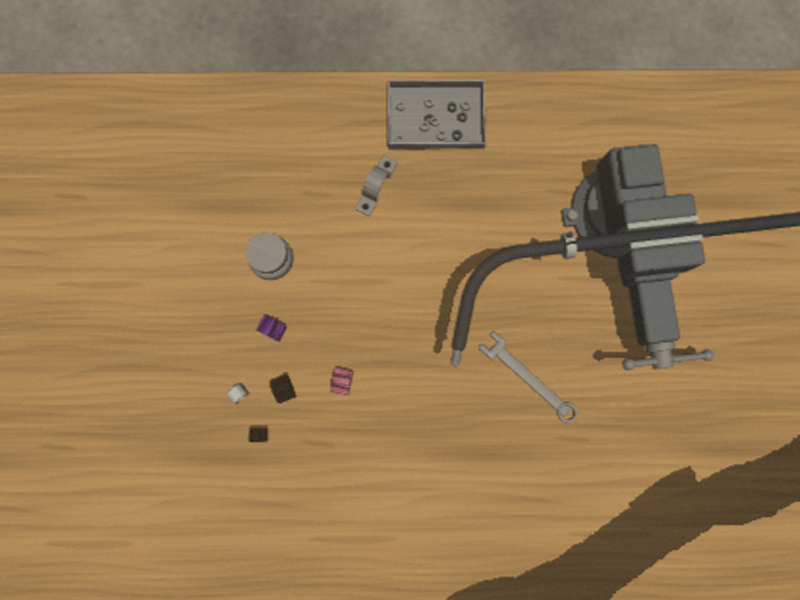

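The scene and top views show these items (800x600 pixels):
- **Large black bush:** about (283,388) in top, with the small black one at (258,434).
- **Bar:** tip at (456,360), bend near (480,270), collar at (570,245).

Next I'll measure them from depth.

```bash
cat > h.py <<'E'
import numpy as np, cv2
def cloud(d,m):
    v,u=np.mgrid[0:d.shape[0],0:d.shape[1]]
    X=np.stack([(u-m['cx'])/m['fx']*d,-(v-m['cy'])/m['fy']*d,-d],-1)
    P=X@m['pose'][:3,:3].T+m['pose'][:3,3]
    P[d<=0]=np.nan
    return P
E
python3 - <<'E'
from plant import r, eyes
from h import *
for n in ["top","scene"]:
    z=np.load(n+"0.npz"); p,d=z['p'],z['d']; m=eyes.camera_model(n); print(n,{k:v for k,v in m.items() if k not in('pose','fx','fy','cx','cy')})
    P=cloud(d,m)
    hsv=cv2.cvtColor(p,cv2.COLOR_RGB2HSV)
    bench=P[(np.abs(P[...,2])<.01)]; print('bench z',np.nanmedian(bench[:,2]))
    # bush : dark, z between .01 and .06
    if n=='top': sl=(slice(232,266),slice(165,198))
    else: sl=(slice(205,238),slice(340,370))
    Q=P[sl];dark=(p[sl].max(-1)<60)&(Q[...,2]>.012)
    q=Q[dark]; print('bush n',len(q),'mean',q.mean(0),'min',q.min(0),'max',q.max(0))
    top=q[q[:,2]>.03]; 
    rect=cv2.minAreaRect((q[:,:2]*1000).astype(np.float32)); print(rect)
    # bar
    B=P[(P[...,2]>.14)&(P[...,2]<.166)&(p.max(-1)<90)]
    print('bar',len(B),B.min(0),B.max(0))
    np.save(n+'_bar.npy',B)
    k=cv2.resize(p,None,fx=1,fy=1)
z=np.load("top0.npz");p=z['p'][:,:,::-1]
a=cv2.resize(p[225:275,155:225],None,fx=8,fy=8,interpolation=cv2.INTER_CUBIC); a=cv2.convertScaleAbs(a,alpha=2)
b=cv2.resize(p[140:240,275:385],None,fx=5,fy=5,interpolation=cv2.INTER_CUBIC)
cv2.imwrite('pics/a.png',a);cv2.imwrite('pics/b.png',b)
E
```

```text
top {}
bench z 0.0001606897293033871
bush n 165 mean [0.43563515 0.34791757 0.03414667] min [0.41577984 0.33184595 0.01225491] max [0.45678678 0.36345767 0.0431105 ]
((436.16448974609375, 348.81121826171875), (34.8720817565918, 25.02406120300293), 21.13020896911621)
bar 2368 [ 0.4826946  -0.40691244  0.14007493] [0.69619008 0.09569495 0.16599468]
scene {}
bench z 0.0015215563795634157
bush n 249 mean [0.44540537 0.35306392 0.03187819] min [0.42495629 0.33497856 0.01200094] max [0.45901477 0.36865127 0.04254516]
((440.7580261230469, 352.07275390625), (31.516374588012695, 26.308639526367188), 19.949304580688477)
bar 3317 [-0.03135756 -0.38446771  0.14001674] [0.70017281 0.09814066 0.16597421]
```

View pics/a.png

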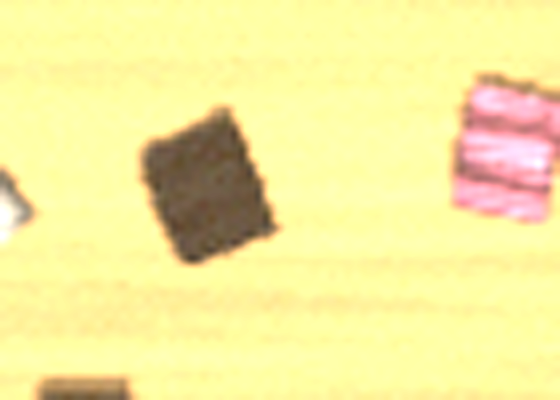

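View pics/b.png

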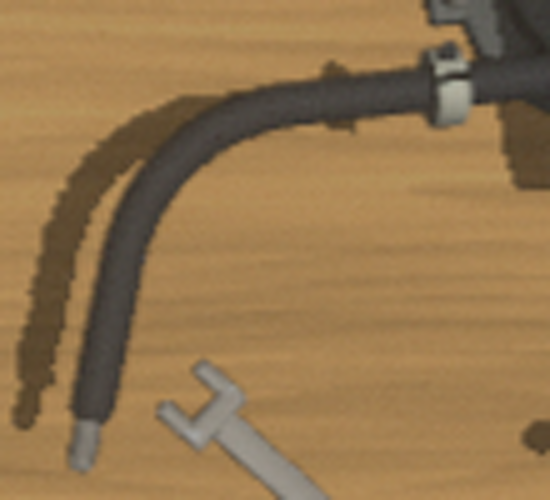

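```bash
cat >> h.py <<'E'
from scipy.optimize import least_squares
R=.09
def center(par,s):
    """s>0 : along from bend start (0) toward tip; s<0 middle. returns pos xy, outward heading"""
    x0,y0,th,ph=par[:4]; s=np.asarray(s,float)
    a=np.clip(s/R,0,ph)
    lx=-R+R*np.cos(a); ly=R*np.sin(a)+np.minimum(s,0)
    e=np.maximum(s-R*ph,0); lx=lx-e*np.sin(ph); ly=ly+e*np.cos(ph)
    c,t=np.cos(th),np.sin(th)
    return np.stack([x0+c*lx-t*ly,y0+t*lx+c*ly],-1), th+np.pi/2+a
def dist(par,P):
    s=np.concatenate([np.arange(-.16,0,.001),np.arange(0,R*par[3]+.065,.0005)])
    C,_=center(par,s)
    from scipy.spatial import cKDTree
    C=np.c_[C,np.full(len(C),.15+par[4])]
    return cKDTree(C).query(P)[0]-.010
E
python3 - <<'E'
from plant import r, eyes
from h import *
pars={}
for n in ["top","scene"]:
    z=np.load(n+"0.npz"); p,d=z['p'],z['d']; m=eyes.camera_model(n); P=cloud(d,m)
    x0=np.array([.64,.0,.14,1.22,0.])
    sel=(P[...,2]>.135)&(P[...,2]<.17)&(p.max(-1)<100)&(P[...,1]>-.12)&(P[...,1]<.13)&(P[...,0]>.45)&(P[...,0]<.75)
    B=P[sel]
    for it in range(4):
        B2=B[np.abs(dist(x0,B))<[.05,.02,.006,.005][it]]
        f=least_squares(lambda q:dist(q,B2),x0,loss='soft_l1',f_scale=.002,diff_step=1e-3); x0=f.x
    print(n,len(B),len(B2),x0,np.degrees(x0[2:4]),'rms',np.sqrt(np.mean(dist(x0,B2)**2)))
    print(' bendcentre', center(x0,0)[0]-R*np.array([np.cos(x0[2]),np.sin(x0[2])]),'tip',center(x0,R*x0[3]+.095))
    # collar: bright points around the middle length
    c,t=np.cos(x0[2]),np.sin(x0[2]); D=P-np.array([x0[0],x0[1],.15])
    lx=D[...,0]*c+D[...,1]*t; ly=-D[...,0]*t+D[...,1]*c
    col=(np.abs(lx)<.025)&(ly<-.02)&(ly>-.11)&(np.hypot(lx,D[...,2])>.0135)&(np.abs(D[...,2])<.025)
    h,e=np.histogram(ly[col],bins=np.arange(-.11,-.02,.002)); print([(round(a*1000),b) for a,b in zip(e,h) if b])
    # tip stud
    g=(P[...,2]>.145)&(P[...,2]<.165)&(p.max(-1)>=90)
    q=P[g]; tp,hd=center(x0,R*x0[3]+.095); w=np.linalg.norm(q[:,:2]-tp,axis=1)<.04; q=q[w]
    al=(q[:,:2]-tp)@np.array([np.cos(hd),np.sin(hd)]); print('stud along',len(q),np.sort(al)[[0,-1]] if len(q) else '')
    np.save(n+'_par.npy',x0)
E
```

```text
top 1143 1112 [ 6.23622616e-01 -6.28698829e-03  1.02599257e-01  1.24055559e+00
  3.04804825e-04] [ 5.87850442 71.07859968] rms 0.0014543796559391285
 bendcentre [ 0.5340959  -0.01550473] tip (array([0.46185801, 0.09361304]), np.float64(2.913951176168749))
[(-110, np.int64(1)), (-76, np.int64(2)), (-74, np.int64(12)), (-72, np.int64(14)), (-70, np.int64(18)), (-68, np.int64(13)), (-66, np.int64(18)), (-64, np.int64(13)), (-62, np.int64(25)), (-60, np.int64(7)), (-44, np.int64(1)), (-40, np.int64(1)), (-32, np.int64(1)), (-24, np.int64(1))]
stud along 62 [-0.03718433 -0.00103208]
scene 1513 1417 [ 0.6222073  -0.00463531  0.11438181  1.2261564   0.00151179] [ 6.55359498 70.25358646] rms 0.0011368928653789257
 bendcentre [ 0.5327954  -0.01490724] tip (array([0.46084329, 0.09439917]), np.float64(2.9113345321510886))
[(-96, np.int64(1)), (-90, np.int64(1)), (-88, np.int64(1)), (-78, np.int64(1)), (-76, np.int64(10)), (-74, np.int64(8)), (-72, np.int64(17)), (-70, np.int64(20)), (-68, np.int64(13)), (-66, np.int64(25)), (-64, np.int64(28)), (-62, np.int64(45)), (-60, np.int64(3)), (-50, np.int64(1)), (-40, np.int64(1)), (-32, np.int64(1))]
stud along 45 [-0.03803304 -0.00241397]
```

Both cameras agree on the bar to about 1 mm: tip at (0.461, 0.094), bend about 70.6°, collar centre about 67 mm short of the bend. Next I'll plan the move over the bush.

```bash
cat >> h.py <<'E'
from scipy.spatial.transform import Rotation as Ro
def downrot(hd):  # tool x heading hd (rad), z down
    x=np.array([np.cos(hd),np.sin(hd),0]); z=np.array([0,0,-1.]); return Ro.from_matrix(np.stack([x,np.cross(z,x),z],1))
def rows(s,W,base=None):
    """W: list (x,y,z,headingdeg)"""
    p=np.array(s['tool_pos']);q=Ro.from_quat(s['eef_rot'])
    if base is not None: p=np.array(base[:3]); q=downrot(np.radians(base[3]))
    for w in W:
        d=q.inv().apply(np.array(w[:3])-p)/.06; a=(q.inv()*downrot(np.radians(w[3]))).as_rotvec(degrees=True)/6
        print('{"dx":%.3f,"dy":%.3f,"dz":%.3f,"ax":%.2f,"ay":%.2f,"az":%.2f}'%(*d,*a))
def hd(s):
    x=Ro.from_quat(s['eef_rot']).as_matrix(); return np.degrees(np.arctan2(x[1,0],x[0,0])), x[:,2]
def world(s): print('clk %.2f pos %s hd %.2f z %s F %s M %s op %.1f'%(s['clock'],np.round(s['tool_pos'],4),hd(s)[0],np.round(hd(s)[1],4),np.round(s['contact_force'],1),np.round(s['moment'],2),s['opening']*88.1))
E
python3 - <<'E'
from plant import r
from h import *
s=r.get_state(); world(s)
rows(s,[(.42,-.35,.3,60),(.45,0,.29,90),(.45,.2,.25,112),(.437,.35,.20,112)])
E
```

```text
clk 0.10 pos [ 0.2204 -0.5843  0.263 ] hd 20.68 z [-7.0e-04  1.4e-03 -1.0e+00] F [0.5 0.2 0.6] M [-0.01  0.03 -0.02] op 88.2
{"dx":4.490,"dy":-2.480,"dz":-0.613,"ax":-0.01,"ay":-0.00,"az":-6.55}
{"dx":7.018,"dy":-7.761,"dz":-0.438,"ax":-0.01,"ay":-0.01,"az":-11.55}
{"dx":8.195,"dy":-10.879,"dz":0.233,"ax":-0.01,"ay":-0.01,"az":-15.22}
{"dx":8.875,"dy":-13.293,"dz":1.070,"ax":-0.01,"ay":-0.01,"az":-15.22}
```

Emit:
{"api": "servo_tool", "payload": {"deltas": [{"dx": 4.49, "dy": -2.48, "dz": -0.61, "az": -6.5}, {"dx": 4.49, "dy": -2.48, "dz": -0.61, "az": -6.5}, {"dx": 4.49, "dy": -2.48, "dz": -0.61, "az": -6.5}, {"dx": 4.49, "dy": -2.48, "dz": -0.61, "az": -6.5}, {"dx": 7.02, "dy": -7.76, "dz": -0.44, "az": -11.5}, {"dx": 7.02, "dy": -7.76, "dz": -0.44, "az": -11.5}, {"dx": 7.02, "dy": -7.76, "dz": -0.44, "az": -11.5}, {"dx": 7.02, "dy": -7.76, "dz": -0.44, "az": -11.5}, {"dx": 7.02, "dy": -7.76, "dz": -0.44, "az": -11.5}, {"dx": 7.02, "dy": -7.76, "dz": -0.44, "az": -11.5}]}}

```text
schema error: expected keys dx, dy, dz, ax, ay, az, hand
```

Run:
```python
from plant import r
from h import *
s=r.get_state(); world(s); print(s['q'])
rows(s,[(.45,.2,.25,112),(.437,.35,.20,112)])
```

```text
clk 0.10 pos [ 0.2204 -0.5843  0.263 ] hd 20.68 z [-7.0e-04  1.4e-03 -1.0e+00] F [0.5 0.2 0.6] M [-0.01  0.03 -0.02] op 88.2
[ 1.24378547  0.68989446 -0.19454249  1.56619115  0.15731129  0.90247716
 -0.21513618]
{"dx":8.195,"dy":-10.879,"dz":0.233,"ax":-0.01,"ay":-0.01,"az":-15.22}
{"dx":8.875,"dy":-13.293,"dz":1.070,"ax":-0.01,"ay":-0.01,"az":-15.22}
```

All keys are required in each row.

Emit:
{"api": "servo_tool", "payload": {"deltas": [{"dx": 4.49, "dy": -2.48, "dz": -0.61, "ax": 0, "ay": 0, "az": -6.5, "hand": 88}, {"dx": 4.49, "dy": -2.48, "dz": -0.61, "ax": 0, "ay": 0, "az": -6.5, "hand": 88}, {"dx": 4.49, "dy": -2.48, "dz": -0.61, "ax": 0, "ay": 0, "az": -6.5, "hand": 88}, {"dx": 4.49, "dy": -2.48, "dz": -0.61, "ax": 0, "ay": 0, "az": -6.5, "hand": 88}, {"dx": 7.02, "dy": -7.76, "dz": -0.44, "ax": 0, "ay": 0, "az": -11.5, "hand": 88}, {"dx": 7.02, "dy": -7.76, "dz": -0.44, "ax": 0, "ay": 0, "az": -11.5, "hand": 88}, {"dx": 7.02, "dy": -7.76, "dz": -0.44, "ax": 0, "ay": 0, "az": -11.5, "hand": 88}, {"dx": 7.02, "dy": -7.76, "dz": -0.44, "ax": 0, "ay": 0, "az": -11.5, "hand": 88}, {"dx": 7.02, "dy": -7.76, "dz": -0.44, "ax": 0, "ay": 0, "az": -11.5, "hand": 88}, {"dx": 7.02, "dy": -7.76, "dz": -0.44, "ax": 0, "ay": 0, "az": -11.5, "hand": 88}]}}

```text
clock: 1.35
tool_pos: [0.4459, -0.0246, 0.2902]
eef_rot: [0.709, 0.705, -0.0, 0.0]
contact_force: [0.8, -0.4, 0.6]
opening: 1.001
```

Run:
```python
from plant import r
from h import *
s=r.get_state(); world(s); print(s['q'])
rows(s,[(.45,.2,.25,112),(.437,.35,.20,112)])
```

```text
clk 1.35 pos [ 0.4459 -0.0246  0.2902] hd 89.64 z [ 0.e+00 -2.e-04 -1.e+00] F [ 0.8 -0.4  0.6] M [-0.05 -0.12 -0.04] op 88.2
[ 0.32053998  0.45803438 -0.54242819  2.03307633  0.3459306   0.73931091
 -0.44158788]
{"dx":3.744,"dy":0.045,"dz":0.670,"ax":-0.00,"ay":0.00,"az":-3.73}
{"dx":6.242,"dy":-0.187,"dz":1.503,"ax":-0.00,"ay":0.00,"az":-3.73}
```

Emit:
{"api": "servo_tool", "payload": {"deltas": [{"dx": 3.3, "dy": 0, "dz": 0.6, "ax": 0, "ay": 0, "az": -3.7, "hand": 88}, {"dx": 3.3, "dy": 0, "dz": 0.6, "ax": 0, "ay": 0, "az": -3.7, "hand": 88}, {"dx": 3.3, "dy": 0, "dz": 0.6, "ax": 0, "ay": 0, "az": -3.7, "hand": 88}, {"dx": 5.83, "dy": -0.2, "dz": 1.5, "ax": 0, "ay": 0, "az": -3.7, "hand": 88}, {"dx": 5.83, "dy": -0.2, "dz": 1.5, "ax": 0, "ay": 0, "az": -3.7, "hand": 88}, {"dx": 5.83, "dy": -0.2, "dz": 1.5, "ax": 0, "ay": 0, "az": -3.7, "hand": 88}, {"dx": 5.83, "dy": -0.2, "dz": 1.5, "ax": 0, "ay": 0, "az": -3.7, "hand": 88}, {"dx": 5.83, "dy": -0.2, "dz": 1.5, "ax": 0, "ay": 0, "az": -3.7, "hand": 88}]}}

```text
clock: 2.35
tool_pos: [0.4359, 0.3224, 0.1999]
eef_rot: [0.56, 0.828, -0.001, 0.0]
contact_force: [0.8, 0.1, 0.5]
opening: 0.995
```

Run:
```python
from plant import r,eyes
from h import *
s=r.get_state(); world(s); print(s['q'])
m=eyes.camera_model('wrist');p,d=eyes.snapshot('wrist'); np.savez('w1.npz',p=p,d=d,pose=m['pose']); print(m)
cv2.imwrite('pics/w1.png',p[:,:,::-1])
P=cloud(d,m); hs=p.max(-1)<70
sel=hs&(P[...,2]>.01)&(P[...,2]<.05); 
n,lab,st,ce=cv2.connectedComponentsWithStats(sel.astype(np.uint8))
for i in range(1,n):
    if st[i,4]>80:
        q=P[lab==i]; print(st[i],ce[i],q.min(0),q.max(0))
        t=q[q[:,2]>.015]; print(cv2.minAreaRect((t[:,:2]*1000).astype(np.float32)))
world(r.get_state())
```

```text
clk 2.35 pos [0.4359 0.3224 0.1999] hd 111.85 z [-6.e-04 -2.e-03 -1.e+00] F [0.8 0.1 0.5] M [-0.02 -0.1   0.02] op 87.7
[-0.4160522   0.71096575 -0.51278621  1.86922038  0.52186479  0.69986843
 -0.85299056]
{'fx': 281.46791671941526, 'fy': 281.46791671941526, 'cx': 253.11277271794992, 'cy': 188.57200352073536, 'pose': array([[ 9.28223418e-01, -3.53056522e-01, -1.17270536e-01,
         4.06500699e-01],
       [ 3.72022530e-01,  8.80285201e-01,  2.94443886e-01,
         3.99529744e-01],
       [-7.23817101e-04, -3.16936992e-01,  9.48446319e-01,
         3.20862976e-01],
       [ 0.00000000e+00,  0.00000000e+00,  0.00000000e+00,
         1.00000000e+00]])}
[200  73  28  32 574] [212.68292683  88.55052265] [0.35659079 0.37610662 0.01033958] [0.37673492 0.40259577 0.02979798]
((366.64788818359375, 389.33056640625), (20.143850326538086, 26.43268585205078), 0.10292722284793854)
[ 246  136   35   31 1015] [262.94482759 150.82068966] [0.4153254  0.33257283 0.01001249] [0.45736583 0.37051401 0.04089208]
((436.9181823730469, 350.91314697265625), (36.34803771972656, 28.339458465576172), 21.182260513305664)
[328 145  43  41 712] [349.5997191  166.20926966] [0.51246525 0.34777622 0.01002613] [0.54812254 0.39229056 0.04075542]
((532.5439453125, 369.6952209472656), (36.73537826538086, 28.391305923461914), 62.03901290893555)
clk 2.40 pos [0.4363 0.3217 0.2002] hd 111.77 z [ 0.    -0.002 -1.   ] F [ 0.2 -0.1  0.3] M [-0.08 -0.14  0.03] op 88.1
```

View pics/w1.png

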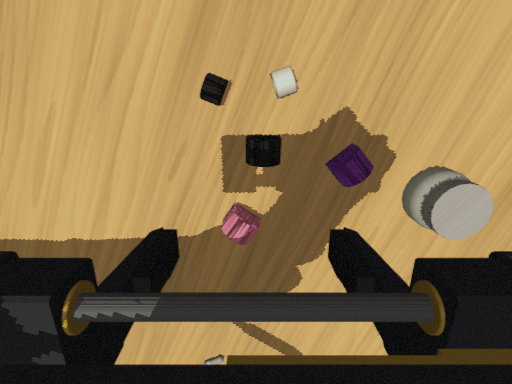

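The wrist view shows the large black bush at (263,151) px, which is world (0.437, 0.351) with its width at 21.2°. That agrees with the other cameras.

Run:
```python
from plant import r
from h import *
s=r.get_state(); rows(s,[(.437,.351,.10,111.2),(.437,.351,.029,111.2)])
```

```text
{"dx":0.452,"dy":0.193,"dz":1.669,"ax":-0.01,"ay":0.02,"az":0.10}
{"dx":0.454,"dy":0.194,"dz":2.852,"ax":-0.01,"ay":0.02,"az":0.10}
```

Emit:
{"api": "servo_tool", "payload": {"deltas": [{"dx": 0.45, "dy": 0.19, "dz": 1.0, "ax": 0, "ay": 0, "az": 0.1, "hand": 66}, {"dx": 0.45, "dy": 0.19, "dz": 1.7, "ax": 0, "ay": 0, "az": 0.1, "hand": 66}, {"dx": 0.45, "dy": 0.19, "dz": 2.2, "ax": 0, "ay": 0, "az": 0.1, "hand": 66}, {"dx": 0.45, "dy": 0.19, "dz": 2.6, "ax": 0, "ay": 0, "az": 0.1, "hand": 66}, {"dx": 0.45, "dy": 0.19, "dz": 2.85, "ax": 0, "ay": 0, "az": 0.1, "hand": 66}, {"dx": 0.45, "dy": 0.19, "dz": 2.85, "ax": 0, "ay": 0, "az": 0.1, "hand": 66}, {"dx": 0.45, "dy": 0.19, "dz": 2.85, "ax": 0, "ay": 0, "az": 0.1, "hand": 66}]}}

```text
clock: 3.28
tool_pos: [0.4371, 0.3529, 0.0302]
eef_rot: [0.565, 0.825, 0.001, 0.0]
contact_force: [-0.3, 0.6, 0.5]
opening: 0.746
```

Run:
```python
from plant import r,eyes
from h import *
world(r.get_state())
p,d=eyes.snapshot('wrist'); cv2.imwrite('pics/w2.png',p[:,:,::-1])
```

```text
clk 3.27 pos [0.4371 0.3529 0.0302] hd 111.23 z [ 1.1e-03  9.0e-04 -1.0e+00] F [-0.3  0.6  0.5] M [ 0.01 -0.16 -0.04] op 65.7
```

View pics/w2.png

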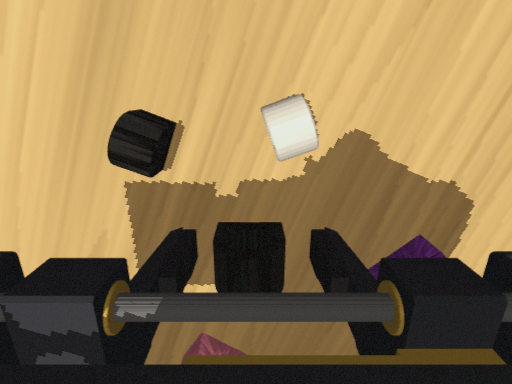

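The bush at (250,255) px sits centred between the open fingers, so I'll close on it.

Emit:
{"api": "servo_tool", "payload": {"deltas": [{"dx": 0, "dy": 0, "dz": 0, "ax": 0, "ay": 0, "az": 0, "hand": 30}, {"dx": 0, "dy": 0, "dz": 0, "ax": 0, "ay": 0, "az": 0, "hand": 30}, {"dx": 0, "dy": 0, "dz": 0, "ax": 0, "ay": 0, "az": 0, "hand": 30}, {"dx": 0, "dy": 0, "dz": 0, "ax": 0, "ay": 0, "az": 0, "hand": 30}, {"dx": 0, "dy": 0, "dz": 0, "ax": 0, "ay": 0, "az": 0, "hand": 30}, {"dx": 0, "dy": 0, "dz": 0, "ax": 0, "ay": 0, "az": 0, "hand": 30}], "newtons": 30}}

```text
clock: 4.08
tool_pos: [0.4363, 0.3528, 0.0295]
eef_rot: [0.564, 0.825, -0.0, 0.0]
contact_force: [-0.3, -1.3, 4.0]
opening: 0.43
```

Run:
```python
from plant import r,eyes
from h import *
world(r.get_state())
```

```text
clk 4.08 pos [0.4363 0.3528 0.0295] hd 111.28 z [ 1.e-04 -1.e-04 -1.e+00] F [-0.3 -1.3  4. ] M [-0.17  0.06 -0.06] op 37.9
```

Run:
```python
from plant import r
from h import *
s=r.get_state(); 
tip=np.array([.4613,.0940]);u=np.array([np.cos(np.radians(166.9)),np.sin(np.radians(166.9))])
q=tip+.042*u-u*(-.002); print(q)
rows(s,[(.4363,.3528,.1595,111.3),(.42,.23,.1595,140),(*q,.1595,166.9)])
```

```text
[0.41844506 0.10397266]
{"dx":-0.001,"dy":-0.001,"dz":-2.167,"ax":0.00,"ay":0.00,"az":-0.00}
{"dx":-1.809,"dy":-0.997,"dz":-2.167,"ax":-0.00,"ay":0.00,"az":-4.79}
{"dx":-3.757,"dy":-1.783,"dz":-2.167,"ax":-0.00,"ay":0.00,"az":-9.27}
```

Emit:
{"api": "servo_tool", "payload": {"deltas": [{"dx": 0, "dy": 0, "dz": -0.5, "ax": 0, "ay": 0, "az": 0, "hand": 30}, {"dx": 0, "dy": 0, "dz": -1.2, "ax": 0, "ay": 0, "az": 0, "hand": 30}, {"dx": 0, "dy": 0, "dz": -2.1, "ax": 0, "ay": 0, "az": 0, "hand": 30}, {"dx": -0.6, "dy": -0.35, "dz": -2.17, "ax": 0, "ay": 0, "az": -1.6, "hand": 30}, {"dx": -1.2, "dy": -0.7, "dz": -2.17, "ax": 0, "ay": 0, "az": -3.2, "hand": 30}, {"dx": -1.81, "dy": -1.0, "dz": -2.17, "ax": 0, "ay": 0, "az": -4.8, "hand": 30}, {"dx": -2.4, "dy": -1.3, "dz": -2.17, "ax": 0, "ay": 0, "az": -6.3, "hand": 30}, {"dx": -3.0, "dy": -1.6, "dz": -2.17, "ax": 0, "ay": 0, "az": -7.8, "hand": 30}, {"dx": -3.76, "dy": -1.78, "dz": -2.17, "ax": 0, "ay": 0, "az": -9.27, "hand": 30}, {"dx": -3.76, "dy": -1.78, "dz": -2.17, "ax": 0, "ay": 0, "az": -9.27, "hand": 30}]}}

```text
clock: 5.32
tool_pos: [0.4185, 0.0989, 0.1588]
eef_rot: [0.118, 0.993, -0.002, -0.001]
contact_force: [0.1, 0.6, -1.1]
opening: 0.429
```

Run:
```python
from plant import r,eyes
from h import *
world(r.get_state()); print(r.get_state()['q'])
for n in ["scene","top","wrist"]:
    p,d=eyes.snapshot(n); np.savez(f"{n}3.npz",p=p,d=d); cv2.imwrite(f'pics/{n}3.png',p[:,:,::-1])
world(r.get_state())
p=np.load('scene3.npz')['p'];cv2.imwrite('pics/s3c.png',cv2.resize(p[60:260,130:350,::-1],None,fx=3,fy=3,interpolation=cv2.INTER_CUBIC))
p=np.load('top3.npz')['p'];cv2.imwrite('pics/t3c.png',cv2.resize(p[130:280,220:420,::-1],None,fx=4,fy=4,interpolation=cv2.INTER_CUBIC))
```

```text
clk 5.33 pos [0.4185 0.0989 0.1588] hd 166.49 z [-0.0022 -0.0039 -1.    ] F [ 0.1  0.6 -1.1] M [ 0.05 -0.14  0.02] op 37.8
[ 0.07765703  0.72458089 -0.67482595  2.21557455  0.96150618  0.53254484
 -0.01873804]
clk 5.47 pos [0.419  0.1049 0.1595] hd 166.87 z [ 4.0e-04  1.4e-03 -1.0e+00] F [-0.4 -0.1 -0.2] M [ 0.09 -0.17  0.01] op 37.6
```

View pics/s3c.png

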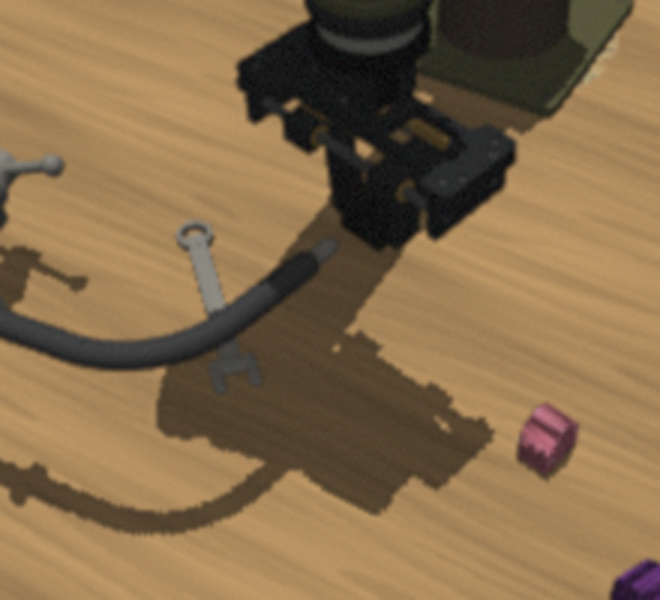

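View pics/t3c.png

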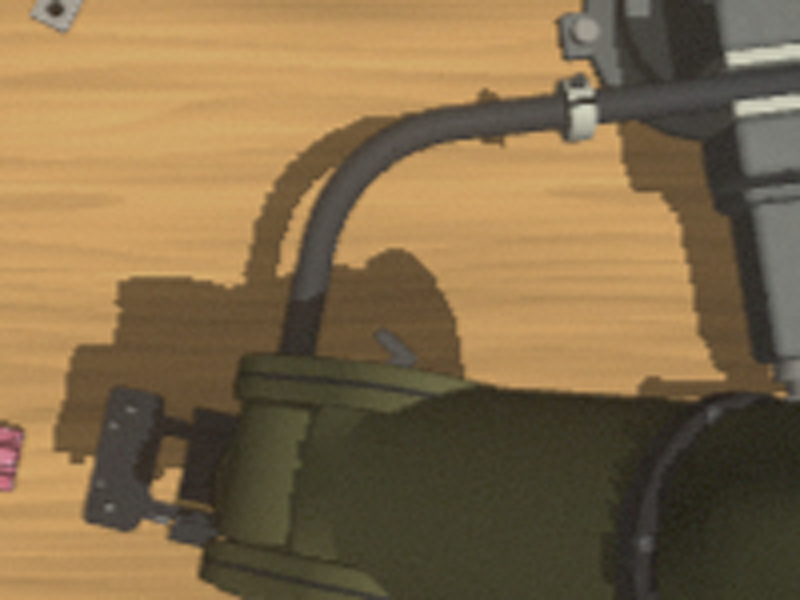

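View pics/wrist3.png

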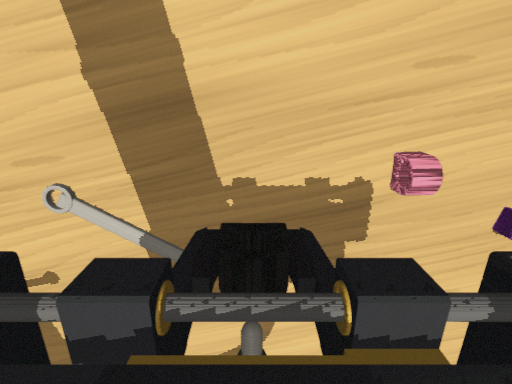

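The wrist view shows the bush at (253,255) px with the stud straight behind it at (252,340). I'll express the stud in the tool frame.

Run:
```python
from plant import r,eyes
from h import *
s=r.get_state(); m=eyes.camera_model('wrist')
z=np.load('wrist3.npz'); p,d=z['p'],z['d']; P=cloud(d,m)
T=Ro.from_quat(s['eef_rot']); L=T.inv().apply(P.reshape(-1,3)-s['tool_pos']).reshape(P.shape)
Lc=T.inv().apply(m['pose'][:3,3]-s['tool_pos']); print('cam in tool',Lc, T.inv().apply(m['pose'][:3,0]))
for v in range(322,354,4):
    row=L[v,230:275]; k=(row[:,2]<.03)&(row[:,2]>-.01)&(row[:,0]<-.01)
    if k.any(): print(v,np.where(k)[0][[0,-1]]+230,np.round(np.median(row[k],0),4),np.round(row[k].min(0),4),np.round(row[k].max(0),4))
# bush visible top face edges
for v in range(224,292,8):
    row=L[v,190:320]; k=(row[:,2]<.03)&(row[:,2]>-.02)&np.isfinite(row[:,0])
    kk=k&(np.abs(row[:,1])<.0185); 
    if kk.any(): print(v,np.round(row[kk].min(0),4),np.round(row[kk].max(0),4), 'zmin at y',np.round(row[kk][np.argmin(row[kk][:,2])],4))
```

```text
cam in tool [ 0.0811331   0.00096792 -0.12107627] [-1.80931895e-04  9.99999984e-01  6.29041142e-07]
322 [246 258] [-0.0445  0.0003  0.0101] [-0.0456 -0.0032  0.009 ] [-0.0435  0.0038  0.0113]
326 [243 260] [-0.0452  0.      0.0078] [-0.0474 -0.005   0.0063] [-0.0437  0.005   0.0101]
330 [241 262] [-0.0464  0.      0.0061] [-0.0498 -0.0062  0.0039] [-0.0442  0.0062  0.0095]
334 [241 262] [-0.048   0.      0.0049] [-0.0528 -0.0062  0.0032] [-0.0463  0.0062  0.0095]
338 [241 262] [-0.05   0.     0.004] [-0.0538 -0.0061  0.0026] [-0.0485  0.0061  0.0076]
342 [241 262] [-0.0536  0.      0.0045] [-0.0587 -0.0063  0.0022] [-0.051   0.0062  0.0093]
346 [241 262] [-0.0563  0.      0.0043] [-0.0612 -0.0063  0.0026] [-0.0544  0.0062  0.0088]
350 [240 264] [-0.0594  0.0003  0.0044] [-0.068  -0.0071  0.0025] [-0.0572  0.0076  0.0122]
224 [ 0.0102 -0.0177  0.0243] [0.0115 0.0182 0.0272] zmin at y [0.0115 0.0157 0.0243]
232 [ 0.0083 -0.0178  0.0148] [0.0114 0.0182 0.0208] zmin at y [ 0.0114 -0.0104  0.0148]
240 [ 0.0028 -0.0176  0.0059] [0.0115 0.0184 0.0216] zmin at y [0.0115 0.0166 0.0059]
248 [-0.0019 -0.0183 -0.0017] [0.0113 0.0181 0.021 ] zmin at y [ 0.0113  0.0139 -0.0017]
256 [ 0.0023 -0.0183 -0.0092] [0.0116 0.0184 0.0057] zmin at y [ 0.0116  0.0082 -0.0092]
264 [-0.0026 -0.0183 -0.0106] [0.0083 0.0179 0.0059] zmin at y [ 0.0083  0.0027 -0.0106]
272 [-0.0084 -0.0182 -0.0165] [0.0082 0.0181 0.0073] zmin at y [ 0.0082 -0.0182 -0.0165]
280 [-0.0102 -0.0176 -0.0185] [0.0055 0.0184 0.0028] zmin at y [ 0.0055 -0.0176 -0.0185]
288 [-0.0137 -0.0181 -0.0191] [0.0019 0.018  0.0009] zmin at y [ 0.0019 -0.0181 -0.0191]
```

The stud axis is at tool y = 0.0 mm and z = +9.5 mm, and the bush axis is at y ≈ 0 and z ≈ 9.5. They're aligned, so I'll shift the bar model onto this measurement, build the path and start threading.

```bash
cat >> h.py <<'E'
import json,os
BOFF=-.0025
def model():
    a=(np.load('top_par.npy')+np.load('scene_par.npy'))/2
    c=json.load(open('corr.json')) if os.path.exists('corr.json') else [0,0,0,0]
    a[:4]+=c; return a
def bushpose(par,sc,half=.014):
    s=np.linspace(sc-half,sc+half,29); C,_=center(par,s); c0,h0=center(par,sc)
    t=np.array([np.cos(h0),np.sin(h0)]); n=np.array([-t[1],t[0]])
    # minimax straight fit of centre line within bore
    X=(C-c0)@t; Y=(C-c0)@n
    b=np.polyfit(X,Y,1); res=Y-np.polyval(b,X); off=b[1]+(res.max()+res.min())/2
    return c0+off*n, h0+np.arctan(b[0])
def toolpose(par,sc,z=.1595):
    c,h=bushpose(par,sc); return (*(c-BOFF*np.array([np.cos(h),np.sin(h)])),z,np.degrees(h))
def sc_of(par,s):
    """current bush centre s and lateral offset/heading err wrt model"""
    p=np.array(s['tool_pos'][:2]); h=np.radians(hd(s)[0]); c=p+BOFF*np.array([np.cos(h),np.sin(h)])
    S=np.arange(-.12,.30,.0002); C,_=center(par,S); i=np.argmin(np.linalg.norm(C-c,axis=1))
    b,hh=bushpose(par,S[i]); n=np.array([-np.sin(hh),np.cos(hh)])
    return S[i],(c-b)@n,np.degrees(h-hh)
E
python3 - <<'E'
import json
json.dump([.0003,.0010,0,0],open('corr.json','w'))
from plant import r
from h import *
s=r.get_state(); par=model(); st=R*par[3]+.095; print(par,'tip s',st,center(par,st)); print(sc_of(par,s))
rows(s,[toolpose(par,x) for x in (st+.020,st,st-.01,st-.03,st-.05)])
E
```

```text
[ 6.23214959e-01 -4.46115018e-03  1.08490534e-01  1.23335599e+00
  9.08295377e-04] tip s 0.2060020394273273 (array([0.46164903, 0.09500603]), np.float64(2.9126428541599187))
(np.float64(0.2474000000000105), np.float64(9.315032700394482e-05), np.float64(-0.01065248393318306))
{"dx":-0.355,"dy":0.002,"dz":0.001,"ax":0.01,"ay":0.00,"az":-0.00}
{"dx":-0.689,"dy":0.002,"dz":0.001,"ax":0.01,"ay":0.00,"az":-0.00}
{"dx":-0.855,"dy":0.002,"dz":0.001,"ax":0.01,"ay":0.00,"az":-0.00}
{"dx":-1.189,"dy":0.002,"dz":0.001,"ax":0.01,"ay":0.00,"az":-0.00}
{"dx":-1.522,"dy":0.002,"dz":0.001,"ax":0.01,"ay":0.00,"az":-0.00}
```

Emit:
{"api": "servo_tool", "payload": {"deltas": [{"dx": -0.2, "dy": 0, "dz": 0, "ax": 0, "ay": 0, "az": 0, "hand": 30}, {"dx": -0.4, "dy": 0, "dz": 0, "ax": 0, "ay": 0, "az": 0, "hand": 30}, {"dx": -0.55, "dy": 0, "dz": 0, "ax": 0, "ay": 0, "az": 0, "hand": 30}, {"dx": -0.7, "dy": 0, "dz": 0, "ax": 0, "ay": 0, "az": 0, "hand": 30}, {"dx": -0.8, "dy": 0, "dz": 0, "ax": 0, "ay": 0, "az": 0, "hand": 30}, {"dx": -0.8, "dy": 0, "dz": 0, "ax": 0, "ay": 0, "az": 0, "hand": 30}]}}

```text
clock: 6.22
tool_pos: [0.4657, 0.093, 0.1594]
eef_rot: [0.114, 0.993, 0.0, 0.0]
contact_force: [-0.3, -0.4, -1.0]
opening: 0.428
```

```bash
cat > look.py <<'E'
import sys
from plant import r,eyes
from h import *
s=r.get_state(); m=eyes.camera_model('wrist'); p,d=eyes.snapshot('wrist'); n=sys.argv[1]
np.savez(n+'.npz',p=p,d=d,pose=m['pose'],tp=s['tool_pos'],er=s['eef_rot']); cv2.imwrite(f'pics/{n}.png',p[:,:,::-1])
world(s); par=model(); print('s,lat,hd',sc_of(par,s),'tip s',R*par[3]+.095)
P=cloud(d,m); T=Ro.from_quat(s['eef_rot']); L=T.inv().apply(P.reshape(-1,3)-s['tool_pos']).reshape(P.shape)
for x0 in [-.10,-.09,-.08,-.07,-.06,-.05,-.04,-.03,-.02,.012,.017,.022,.027,.032,.037,.042,.047,.052]:
    k=(np.abs(L[...,0]-x0)<.0025)&(L[...,2]>-.008)&(L[...,2]<.0095)&(np.abs(L[...,1])<.014)
    if k.sum()>8:
        q=L[k]; f=lambda c:np.hypot(q[:,1]-c[0],q[:,2]-c[1])-c[2]
        o=least_squares(f,[0,.0095,.01],loss='soft_l1',f_scale=.001).x
        print(x0,k.sum(),'y %.4f z %.4f r %.4f'%tuple(o),'ymid %.4f'%((q[:,1].min()+q[:,1].max())/2),'ztop %.4f'%np.percentile(q[:,2],10))
E
python3 look.py w4
```

```text
clk 6.22 pos [0.4657 0.093  0.1594] hd 166.86 z [ 2.e-04  2.e-04 -1.e+00] F [-0.3 -0.4 -1. ] M [ 0.02 -0.16 -0.01] op 37.7
s,lat,hd (np.float64(0.19900000000000917), np.float64(0.000989802641358343), np.float64(-0.018580014927062856)) tip s 0.2060020394273273
-0.06 72 y 0.0000 z 0.0096 r 0.0101 ymid -0.0000 ztop 0.0010
-0.05 235 y 0.0000 z 0.0093 r 0.0099 ymid 0.0000 ztop -0.0007
-0.04 232 y 0.0000 z 0.0091 r 0.0099 ymid 0.0001 ztop -0.0009
0.012 577 y 0.0006 z 0.0058 r 0.0131 ymid -0.0000 ztop -0.0071
```

View pics/w4.png

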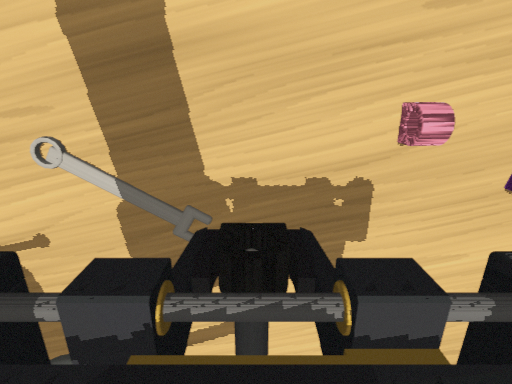

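The stud has entered the bore and the bar beyond is on the tool centreline (y = 0.0). The earlier 1 mm correction came from reading the pose before the arm had settled, so I'm dropping it. Next I'll advance along the straight arm.

Emit:
{"api": "servo_tool", "payload": {"deltas": [{"dx": -0.1, "dy": 0, "dz": 0, "ax": 0, "ay": 0, "az": 0, "hand": 30}, {"dx": -0.2, "dy": 0, "dz": 0, "ax": 0, "ay": 0, "az": 0, "hand": 30}, {"dx": -0.3, "dy": 0, "dz": 0, "ax": 0, "ay": 0, "az": 0, "hand": 30}, {"dx": -0.4, "dy": 0, "dz": 0, "ax": 0, "ay": 0, "az": 0, "hand": 30}]}}

```text
clock: 6.78
tool_pos: [0.4893, 0.0874, 0.1595]
eef_rot: [0.114, 0.993, -0.0, 0.0]
contact_force: [-0.8, -0.4, -0.6]
opening: 0.425
```

```bash
rm corr.json; python3 look.py w5
```

```text
clk 6.78 pos [0.4893 0.0874 0.1595] hd 166.88 z [ 1.e-04 -1.e-04 -1.e+00] F [-0.8 -0.4 -0.6] M [ 0.03 -0.17  0.02] op 37.4
s,lat,hd (np.float64(0.17480000000000845), np.float64(0.00011749204638888032), np.float64(-0.002793252238444213)) tip s 0.2060020394273273
-0.06 68 y 0.0002 z 0.0097 r 0.0102 ymid 0.0003 ztop 0.0016
-0.05 228 y 0.0002 z 0.0092 r 0.0099 ymid 0.0000 ztop -0.0007
-0.04 226 y 0.0002 z 0.0091 r 0.0098 ymid 0.0000 ztop -0.0008
0.012 794 y 0.0000 z -0.0012 r 0.0087 ymid -0.0000 ztop -0.0070
0.017 213 y 0.0001 z 0.0092 r 0.0060 ymid 0.0002 ztop 0.0030
0.022 243 y 0.0001 z 0.0093 r 0.0060 ymid 0.0002 ztop 0.0031
0.027 191 y -0.0001 z 0.0072 r 0.0030 ymid 0.0002 ztop 0.0042
```

View pics/w5.png

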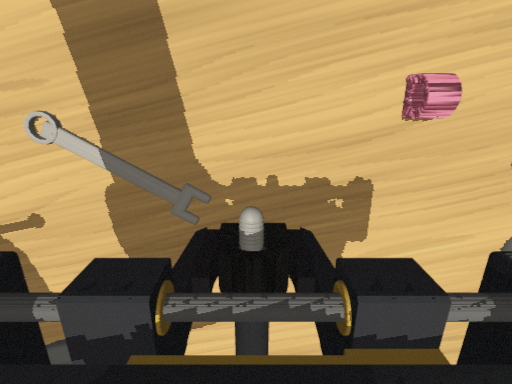

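It's threaded with no contact force, and the stud tip shows at (251,215) px. I'll continue to just before the bend.

Emit:
{"api": "servo_tool", "payload": {"deltas": [{"dx": -0.13, "dy": 0, "dz": 0, "ax": 0, "ay": 0, "az": 0, "hand": 30}, {"dx": -0.26, "dy": 0, "dz": 0, "ax": 0, "ay": 0, "az": 0, "hand": 30}, {"dx": -0.39, "dy": 0, "dz": 0, "ax": 0, "ay": 0, "az": 0, "hand": 30}, {"dx": -0.52, "dy": 0, "dz": 0, "ax": 0, "ay": 0, "az": 0, "hand": 30}, {"dx": -0.65, "dy": 0, "dz": 0, "ax": 0, "ay": 0, "az": 0, "hand": 30}, {"dx": -0.75, "dy": 0, "dz": 0, "ax": 0, "ay": 0, "az": 0, "hand": 30}, {"dx": -0.75, "dy": 0, "dz": 0, "ax": 0, "ay": 0, "az": 0, "hand": 30}]}}

```text
clock: 7.7
tool_pos: [0.5331, 0.0772, 0.1595]
eef_rot: [0.114, 0.993, 0.0, 0.0]
contact_force: [-0.6, 0.8, -0.8]
opening: 0.429
```

```bash
python3 look.py w6
python3 - <<'E'
from plant import r
from h import *
s=r.get_state();par=model()
sc=sc_of(par,s)[0]
rows(s,[toolpose(par,x) for x in np.arange(.125,.05,-.008)],base=toolpose(par,sc))
E
```

```text
clk 7.70 pos [0.5331 0.0772 0.1595] hd 166.86 z [ 3.e-04  1.e-04 -1.e+00] F [-0.6  0.8 -0.8] M [ 0.07 -0.15 -0.  ] op 37.8
s,lat,hd (np.float64(0.12980000000000716), np.float64(5.6114380279422974e-05), np.float64(-0.023103134343224)) tip s 0.2060020394273273
-0.06 24 y -0.0074 z 0.0105 r 0.0109 ymid -0.0059 ztop 0.0008
-0.05 232 y -0.0044 z 0.0098 r 0.0106 ymid -0.0043 ztop -0.0009
-0.04 239 y -0.0018 z 0.0097 r 0.0105 ymid -0.0023 ztop -0.0008
0.012 918 y 0.0005 z 0.0077 r 0.0124 ymid 0.0000 ztop -0.0066
0.017 358 y 0.0001 z 0.0092 r 0.0099 ymid 0.0001 ztop -0.0009
0.022 377 y 0.0001 z 0.0094 r 0.0100 ymid 0.0002 ztop -0.0008
0.027 375 y 0.0001 z 0.0093 r 0.0099 ymid 0.0002 ztop -0.0008
0.032 400 y 0.0001 z 0.0091 r 0.0098 ymid -0.0000 ztop -0.0010
0.037 409 y 0.0000 z 0.0092 r 0.0099 ymid -0.0001 ztop -0.0009
0.042 439 y 0.0000 z 0.0092 r 0.0099 ymid -0.0000 ztop -0.0009
0.047 476 y -0.0000 z 0.0092 r 0.0089 ymid -0.0000 ztop -0.0000
0.052 330 y -0.0000 z 0.0092 r 0.0063 ymid -0.0000 ztop 0.0024
{"dx":-0.087,"dy":-0.000,"dz":0.000,"ax":0.00,"ay":0.00,"az":0.00}
{"dx":-0.220,"dy":-0.002,"dz":0.000,"ax":0.00,"ay":0.00,"az":0.07}
{"dx":-0.353,"dy":-0.005,"dz":0.000,"ax":0.00,"ay":0.00,"az":0.40}
{"dx":-0.486,"dy":-0.013,"dz":0.000,"ax":0.00,"ay":0.00,"az":1.07}
{"dx":-0.617,"dy":-0.031,"dz":0.000,"ax":0.00,"ay":0.00,"az":1.91}
{"dx":-0.746,"dy":-0.059,"dz":0.000,"ax":0.00,"ay":0.00,"az":2.76}
{"dx":-0.873,"dy":-0.099,"dz":0.000,"ax":0.00,"ay":0.00,"az":3.61}
{"dx":-0.995,"dy":-0.150,"dz":0.000,"ax":0.00,"ay":0.00,"az":4.46}
{"dx":-1.113,"dy":-0.211,"dz":0.000,"ax":0.00,"ay":0.00,"az":5.31}
{"dx":-1.224,"dy":-0.283,"dz":0.000,"ax":0.00,"ay":0.00,"az":6.15}
```

The measured bend start matches the model: y = −4.4 mm at x = −50, where the model gives −4.6. I'll go round in small steps.

Run:
```python
from plant import r
from h import *
s=r.get_state();par=model()
rows(s,[toolpose(par,x) for x in np.arange(.126,.088,-.004)],base=toolpose(par,.1298))
```

```text
{"dx":-0.063,"dy":0.000,"dz":0.000,"ax":0.00,"ay":0.00,"az":0.00}
{"dx":-0.130,"dy":-0.000,"dz":0.000,"ax":0.00,"ay":0.00,"az":0.00}
{"dx":-0.197,"dy":-0.001,"dz":0.000,"ax":0.00,"ay":0.00,"az":0.05}
{"dx":-0.263,"dy":-0.003,"dz":0.000,"ax":0.00,"ay":0.00,"az":0.15}
{"dx":-0.330,"dy":-0.005,"dz":0.000,"ax":0.00,"ay":0.00,"az":0.34}
{"dx":-0.396,"dy":-0.008,"dz":0.000,"ax":0.00,"ay":0.00,"az":0.62}
{"dx":-0.462,"dy":-0.012,"dz":0.000,"ax":0.00,"ay":0.00,"az":0.97}
{"dx":-0.528,"dy":-0.019,"dz":0.000,"ax":0.00,"ay":0.00,"az":1.38}
{"dx":-0.594,"dy":-0.028,"dz":0.000,"ax":0.00,"ay":0.00,"az":1.80}
{"dx":-0.659,"dy":-0.040,"dz":0.000,"ax":0.00,"ay":0.00,"az":2.23}
```

Emit:
{"api": "servo_tool", "payload": {"deltas": [{"dx": -0.063, "dy": 0, "dz": 0, "ax": 0, "ay": 0, "az": 0, "hand": 30}, {"dx": -0.13, "dy": 0, "dz": 0, "ax": 0, "ay": 0, "az": 0, "hand": 30}, {"dx": -0.197, "dy": -0.001, "dz": 0, "ax": 0, "ay": 0, "az": 0.05, "hand": 30}, {"dx": -0.263, "dy": -0.003, "dz": 0, "ax": 0, "ay": 0, "az": 0.15, "hand": 30}, {"dx": -0.33, "dy": -0.005, "dz": 0, "ax": 0, "ay": 0, "az": 0.34, "hand": 30}, {"dx": -0.396, "dy": -0.008, "dz": 0, "ax": 0, "ay": 0, "az": 0.62, "hand": 30}, {"dx": -0.462, "dy": -0.012, "dz": 0, "ax": 0, "ay": 0, "az": 0.97, "hand": 30}, {"dx": -0.462, "dy": -0.012, "dz": 0, "ax": 0, "ay": 0, "az": 0.97, "hand": 30}]}}

```text
clock: 8.75
tool_pos: [0.5598, 0.0699, 0.1594]
eef_rot: [0.165, 0.986, -0.0, 0.0]
contact_force: [-0.9, -1.5, -1.5]
opening: 0.427
```

```bash
python3 look.py w7
python3 - <<'E'
from plant import r
from h import *
s=r.get_state();par=model()
rows(s,[toolpose(par,x) for x in np.arange(.098,.062,-.004)],base=toolpose(par,.102))
E
```

```text
clk 8.75 pos [0.5598 0.0699 0.1594] hd 161.01 z [ 2.e-04 -8.e-04 -1.e+00] F [-0.9 -1.5 -1.5] M [-0.28 -0.15  0.02] op 37.6
s,lat,hd (np.float64(0.10200000000000636), np.float64(0.00045931223703372644), np.float64(-0.03115647004431834)) tip s 0.2060020394273273
-0.06 11 y 1.6293 z -1.8675 r 2.4861 ymid -0.0093 ztop 0.0005
-0.05 115 y -0.0118 z 0.0125 r 0.0132 ymid -0.0076 ztop -0.0010
-0.04 216 y -0.0067 z 0.0110 r 0.0116 ymid -0.0054 ztop -0.0009
0.012 922 y 0.0004 z 0.0074 r 0.0123 ymid -0.0000 ztop -0.0066
0.017 372 y -0.0005 z 0.0093 r 0.0100 ymid -0.0005 ztop -0.0008
0.022 370 y -0.0010 z 0.0093 r 0.0100 ymid -0.0009 ztop -0.0009
0.027 384 y -0.0016 z 0.0093 r 0.0100 ymid -0.0014 ztop -0.0008
0.032 402 y -0.0020 z 0.0093 r 0.0100 ymid -0.0021 ztop -0.0009
0.037 413 y -0.0025 z 0.0092 r 0.0099 ymid -0.0026 ztop -0.0008
0.042 430 y -0.0031 z 0.0093 r 0.0100 ymid -0.0031 ztop -0.0008
0.047 446 y -0.0036 z 0.0092 r 0.0100 ymid -0.0037 ztop -0.0009
0.052 465 y -0.0042 z 0.0092 r 0.0099 ymid -0.0041 ztop -0.0009
{"dx":-0.066,"dy":0.000,"dz":0.000,"ax":0.00,"ay":0.00,"az":0.41}
{"dx":-0.133,"dy":-0.002,"dz":0.000,"ax":0.00,"ay":0.00,"az":0.83}
{"dx":-0.199,"dy":-0.008,"dz":0.000,"ax":0.00,"ay":0.00,"az":1.25}
{"dx":-0.264,"dy":-0.016,"dz":0.000,"ax":0.00,"ay":0.00,"az":1.68}
{"dx":-0.330,"dy":-0.027,"dz":0.000,"ax":0.00,"ay":0.00,"az":2.10}
{"dx":-0.394,"dy":-0.041,"dz":0.000,"ax":0.00,"ay":0.00,"az":2.53}
{"dx":-0.459,"dy":-0.058,"dz":0.000,"ax":0.00,"ay":0.00,"az":2.95}
{"dx":-0.522,"dy":-0.078,"dz":0.000,"ax":0.00,"ay":0.00,"az":3.38}
{"dx":-0.584,"dy":-0.101,"dz":0.000,"ax":0.00,"ay":0.00,"az":3.80}
```

```bash
cat > chk.py <<'E'
import sys
from h import *
n,sc=sys.argv[1],float(sys.argv[2]); par=model()
z=np.load(n+'.npz'); 
class M(dict): pass
from plant import eyes
m=eyes.camera_model('wrist'); m['pose']=z['pose']; P=cloud(z['d'],m); T=Ro.from_quat(z['er']); L=T.inv().apply(P.reshape(-1,3)-z['tp'])
t=toolpose(par,sc); h=np.radians(t[3]); u=np.array([np.cos(h),np.sin(h)]); v=np.array([np.sin(h),-np.cos(h)])
S=np.arange(-.1,.2,.0005); C,_=center(par,S); X=(C-np.array(t[:2]))@u; Y=(C-np.array(t[:2]))@v
D=np.c_[X,Y]
from scipy.spatial import cKDTree
# fit dx,dy,rot,z of model bar to seen bar points, bush side x>.014
q=L[(L[:,0]>.0145)&(L[:,0]<.09)&(L[:,2]>-.004)&(L[:,2]<.0095)&(np.abs(L[:,1])<.05)]
def f(p):
    c,s_=np.cos(p[1]),np.sin(p[1]); E=np.c_[c*X-s_*Y,s_*X+c*Y+p[0],np.full(len(X),.0095+p[2])]
    return cKDTree(E).query(q)[0]-.01
o=least_squares(f,[0,0,0],loss='soft_l1',f_scale=.001,diff_step=1e-4,x_scale=[.001,.01,.001]).x
print(n,len(q),'bar vs model in tool: dy %.2f mm, rot %.2f deg, dz %.2f mm; dy at bush centre (x=-2.5) %.2f'%(o[0]*1e3,np.degrees(o[1]),o[2]*1e3,(o[0]-.0025*o[1])*1e3))
E
python3 chk.py w6 .1298; python3 chk.py w7 .102
```

```text
w6 4226 bar vs model in tool: dy -4.10 mm, rot 8.14 deg, dz 0.56 mm; dy at bush centre (x=-2.5) -4.45
w7 6503 bar vs model in tool: dy 0.87 mm, rot -0.55 deg, dz 0.15 mm; dy at bush centre (x=-2.5) 0.89
```

```bash
python3 - <<'E'
t=open('chk.py').read()
t=t.replace("q=L[","xm=R*par[3]+.060-sc-.0025\nq=L[").replace("(L[:,0]<.09)","(L[:,0]<min(.09,xm))").replace("(np.abs(L[:,1])<.05)","(np.abs(L[:,1]-np.interp(L[:,0],X,Y))<.0125)")
t=t.replace("def f(p):","def f(p):\n    p=(np.array(p)-1)*[.01,.1,.01]").replace("o=least_squares(f,[0,0,0],loss='soft_l1',f_scale=.001,diff_step=1e-4,x_scale=[.001,.01,.001]).x","o=(least_squares(f,[1,1,1],loss='soft_l1',f_scale=.001,diff_step=3e-3).x-1)*[.01,.1,.01]")
t=t.replace(".0005); C",".00025); C")
open('chk.py','w').write(t)
E
python3 chk.py w6 .1298; python3 chk.py w7 .102
```

```text
w6 1857 bar vs model in tool: dy 0.16 mm, rot -0.23 deg, dz -0.14 mm; dy at bush centre (x=-2.5) 0.17
w7 4474 bar vs model in tool: dy 0.59 mm, rot -0.19 deg, dz -0.18 mm; dy at bush centre (x=-2.5) 0.60
```

The tool is about 0.5 mm off centre at this point, so I'll fold that correction into the next rows.

Emit:
{"api": "servo_tool", "payload": {"deltas": [{"dx": -0.066, "dy": 0.008, "dz": -0.003, "ax": 0, "ay": 0, "az": 0.41, "hand": 30}, {"dx": -0.133, "dy": 0.006, "dz": -0.003, "ax": 0, "ay": 0, "az": 0.83, "hand": 30}, {"dx": -0.199, "dy": 0.0, "dz": -0.003, "ax": 0, "ay": 0, "az": 1.25, "hand": 30}, {"dx": -0.264, "dy": -0.008, "dz": -0.003, "ax": 0, "ay": 0, "az": 1.68, "hand": 30}, {"dx": -0.264, "dy": -0.008, "dz": -0.003, "ax": 0, "ay": 0, "az": 1.68, "hand": 30}]}}

```text
clock: 9.43
tool_pos: [0.5746, 0.0638, 0.1595]
eef_rot: [0.251, 0.968, -0.001, 0.0]
contact_force: [-2.5, -3.7, -1.7]
opening: 0.427
```

```bash
python3 look.py w8|head -2;python3 chk.py w8 .086
python3 - <<'E'
from plant import r
from h import *
s=r.get_state();par=model()
rows(s,[toolpose(par,x) for x in np.arange(.082,.046,-.004)],base=toolpose(par,.086))
E
```

```text
clk 9.43 pos [0.5746 0.0638 0.1595] hd 150.90 z [ 1.0e-04 -1.4e-03 -1.0e+00] F [-2.5 -3.7 -1.7] M [-0.79  0.31  0.01] op 37.7
s,lat,hd (np.float64(0.0858000000000059), np.float64(0.0003715418543852948), np.float64(0.06617912828543536)) tip s 0.2060020394273273
w8 6468 bar vs model in tool: dy 0.50 mm, rot -0.12 deg, dz -0.12 mm; dy at bush centre (x=-2.5) 0.51
{"dx":-0.066,"dy":0.000,"dz":0.000,"ax":0.00,"ay":0.00,"az":0.42}
{"dx":-0.133,"dy":-0.002,"dz":0.000,"ax":0.00,"ay":0.00,"az":0.85}
{"dx":-0.199,"dy":-0.008,"dz":0.000,"ax":0.00,"ay":0.00,"az":1.27}
{"dx":-0.264,"dy":-0.016,"dz":0.000,"ax":0.00,"ay":0.00,"az":1.70}
{"dx":-0.330,"dy":-0.027,"dz":0.000,"ax":0.00,"ay":0.00,"az":2.12}
{"dx":-0.394,"dy":-0.042,"dz":0.000,"ax":0.00,"ay":0.00,"az":2.55}
{"dx":-0.458,"dy":-0.059,"dz":0.000,"ax":0.00,"ay":0.00,"az":2.97}
{"dx":-0.522,"dy":-0.079,"dz":0.000,"ax":0.00,"ay":0.00,"az":3.40}
{"dx":-0.584,"dy":-0.101,"dz":0.000,"ax":0.00,"ay":0.00,"az":3.82}
```

The contact force in the tool frame is −4.5 N in y, so the bar is pushing the bush towards −y and my correction went the wrong way. I'll back it off and trust the force reading.

Emit:
{"api": "servo_tool", "payload": {"deltas": [{"dx": 0, "dy": -0.007, "dz": 0.0, "ax": 0, "ay": 0, "az": 0, "hand": 30}, {"dx": 0, "dy": -0.012, "dz": 0.0, "ax": 0, "ay": 0, "az": 0, "hand": 30}, {"dx": 0, "dy": -0.012, "dz": 0.0, "ax": 0, "ay": 0, "az": 0, "hand": 30}]}}

```text
clock: 9.85
tool_pos: [0.5744, 0.0639, 0.1596]
eef_rot: [0.251, 0.968, 0.0, 0.0]
contact_force: [0.3, -4.8, -3.6]
opening: 0.425
```

```bash
cat > f.py <<'E'
from plant import r
from h import *
s=r.get_state(); world(s); T=Ro.from_quat(s['eef_rot']); print('Ftool',np.round(T.inv().apply(s['contact_force']),2),'Mtool',np.round(T.inv().apply(s['moment']),2)); print(sc_of(model(),s))
E
python3 f.py
```

```text
clk 9.85 pos [0.5744 0.0639 0.1596] hd 150.98 z [ 8.e-04 -2.e-04 -1.e+00] F [ 0.3 -4.8 -3.6] M [-0.86 -0.19 -0.01] op 37.4
Ftool [-2.56 -4.03  3.63] Mtool [ 0.66 -0.58  0.01]
(np.float64(0.0860000000000059), np.float64(0.0004246895375917602), np.float64(0.013959174320787374))
```

Emit:
{"api": "servo_tool", "payload": {"deltas": [{"dx": 0, "dy": -0.01, "dz": 0.005, "ax": 0, "ay": 0, "az": 0, "hand": 30}, {"dx": 0, "dy": -0.01, "dz": 0.005, "ax": 0, "ay": 0, "az": 0, "hand": 30}]}}

```text
clock: 10.1
tool_pos: [0.5743, 0.0639, 0.1597]
eef_rot: [0.25, 0.968, 0.0, 0.001]
contact_force: [1.4, -3.8, -2.2]
opening: 0.427
```

```bash
python3 f.py
```

```text
clk 10.10 pos [0.5743 0.0639 0.1597] hd 150.99 z [ 1.4e-03  6.0e-04 -1.0e+00] F [ 1.4 -3.8 -2.2] M [-0.74 -0.28  0.04] op 37.6
Ftool [-3.03 -2.61  2.24] Mtool [ 0.52 -0.6  -0.05]
(np.float64(0.08620000000000591), np.float64(0.0004912241583294792), np.float64(-0.09809632916817045))
```

The arm is soft, about 2–3 N/mm, and the forces are low and falling. I'll carry on round the bend.

Emit:
{"api": "servo_tool", "payload": {"deltas": [{"dx": -0.066, "dy": -0.007, "dz": 0.003, "ax": 0, "ay": 0, "az": 0.42, "hand": 30}, {"dx": -0.133, "dy": -0.01, "dz": 0.003, "ax": 0, "ay": 0, "az": 0.85, "hand": 30}, {"dx": -0.199, "dy": -0.016, "dz": 0.003, "ax": 0, "ay": 0, "az": 1.27, "hand": 30}, {"dx": -0.264, "dy": -0.024, "dz": 0.003, "ax": 0, "ay": 0, "az": 1.7, "hand": 30}]}}

```text
clock: 10.6
tool_pos: [0.5876, 0.0552, 0.1595]
eef_rot: [0.337, 0.942, 0.001, 0.0]
contact_force: [-0.8, 0.5, -0.9]
opening: 0.43
```

```bash
python3 f.py; python3 look.py w9|sed -n 2p;python3 chk.py w9 .070
```

```text
clk 10.60 pos [0.5876 0.0552 0.1595] hd 140.64 z [ 0.0012  0.0012 -1.    ] F [-0.8  0.5 -0.9] M [-0.06  0.01 -0.01] op 37.9
Ftool [ 0.97 -0.13  0.89] Mtool [ 0.05 -0.03  0.01]
(np.float64(0.07020000000000545), np.float64(0.0006764936784323185), np.float64(-0.26861446530346983))
s,lat,hd (np.float64(0.07020000000000545), np.float64(0.0006764936784323185), np.float64(-0.26861446530346983)) tip s 0.2060020394273273
w9 7880 bar vs model in tool: dy 0.74 mm, rot -0.24 deg, dz -0.17 mm; dy at bush centre (x=-2.5) 0.75
```

View pics/w9.png

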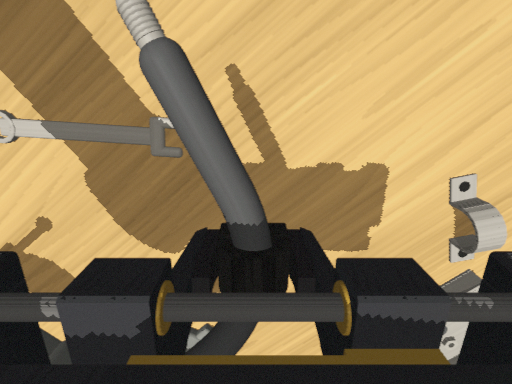

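Contact forces are back to about 0, and the view shows the bar leaving the bush cleanly at (250,235) px. Continuing.

Run:
```python
from plant import r
from h import *
s=r.get_state();par=model()
rows(s,[toolpose(par,x) for x in np.arange(.066,.026,-.004)],base=toolpose(par,.070))
```

```text
{"dx":-0.066,"dy":0.000,"dz":0.000,"ax":0.00,"ay":0.00,"az":0.42}
{"dx":-0.133,"dy":-0.002,"dz":0.000,"ax":0.00,"ay":0.00,"az":0.85}
{"dx":-0.199,"dy":-0.008,"dz":0.000,"ax":0.00,"ay":0.00,"az":1.27}
{"dx":-0.264,"dy":-0.016,"dz":0.000,"ax":0.00,"ay":0.00,"az":1.70}
{"dx":-0.330,"dy":-0.027,"dz":0.000,"ax":0.00,"ay":0.00,"az":2.12}
{"dx":-0.394,"dy":-0.042,"dz":0.000,"ax":0.00,"ay":0.00,"az":2.55}
{"dx":-0.458,"dy":-0.059,"dz":0.000,"ax":0.00,"ay":0.00,"az":2.97}
{"dx":-0.522,"dy":-0.079,"dz":0.000,"ax":0.00,"ay":0.00,"az":3.40}
{"dx":-0.584,"dy":-0.101,"dz":0.000,"ax":0.00,"ay":0.00,"az":3.82}
{"dx":-0.645,"dy":-0.127,"dz":0.000,"ax":0.00,"ay":0.00,"az":4.24}
{"dx":-0.705,"dy":-0.155,"dz":0.000,"ax":0.00,"ay":0.00,"az":4.67}
```

Emit:
{"api": "servo_tool", "payload": {"deltas": [{"dx": -0.066, "dy": 0, "dz": 0, "ax": 0, "ay": 0, "az": 0.42, "hand": 30}, {"dx": -0.133, "dy": -0.002, "dz": 0, "ax": 0, "ay": 0, "az": 0.85, "hand": 30}, {"dx": -0.199, "dy": -0.008, "dz": 0, "ax": 0, "ay": 0, "az": 1.27, "hand": 30}, {"dx": -0.264, "dy": -0.016, "dz": 0, "ax": 0, "ay": 0, "az": 1.7, "hand": 30}]}}

```text
clock: 11.15
tool_pos: [0.5988, 0.0437, 0.1592]
eef_rot: [0.419, 0.908, 0.0, 0.0]
contact_force: [-0.7, -0.8, -0.6]
opening: 0.424
```

```bash
python3 f.py
```

```text
clk 11.15 pos [0.5988 0.0437 0.1592] hd 130.42 z [ 2.e-04  1.e-04 -1.e+00] F [-0.7 -0.8 -0.6] M [ 0.04 -0.12  0.02] op 37.4
Ftool [-0.11 -1.03  0.63] Mtool [-0.12 -0.05 -0.02]
(np.float64(0.05380000000000498), np.float64(0.0014984073832744822), np.float64(-0.048728763460223916))
```

Emit:
{"api": "servo_tool", "payload": {"deltas": [{"dx": -0.066, "dy": 0, "dz": 0, "ax": 0, "ay": 0, "az": 0.42, "hand": 30}, {"dx": -0.133, "dy": -0.002, "dz": 0, "ax": 0, "ay": 0, "az": 0.85, "hand": 30}, {"dx": -0.199, "dy": -0.008, "dz": 0, "ax": 0, "ay": 0, "az": 1.27, "hand": 30}, {"dx": -0.264, "dy": -0.016, "dz": 0, "ax": 0, "ay": 0, "az": 1.7, "hand": 30}]}}

```text
clock: 11.65
tool_pos: [0.6083, 0.0312, 0.1593]
eef_rot: [0.498, 0.867, 0.0, 0.0]
contact_force: [0.4, 0.7, 0.1]
opening: 0.426
```

```bash
python3 f.py; python3 look.py w10|sed -n 2p;python3 chk.py w10 .0375
```

```text
clk 11.65 pos [0.6083 0.0312 0.1593] hd 120.23 z [ 2.e-04  1.e-04 -1.e+00] F [0.4 0.7 0.1] M [ 0.1  -0.18  0.01] op 37.5
Ftool [ 0.42  0.67 -0.09] Mtool [-0.2  -0.   -0.01]
(np.float64(0.03760000000000452), np.float64(0.0014261709963241304), np.float64(0.07464636438998737))
s,lat,hd (np.float64(0.03760000000000452), np.float64(0.0014261709963241304), np.float64(0.07464636438998737)) tip s 0.2060020394273273
w10 8174 bar vs model in tool: dy 1.85 mm, rot -0.13 deg, dz -0.30 mm; dy at bush centre (x=-2.5) 1.86
```

View pics/w10.png

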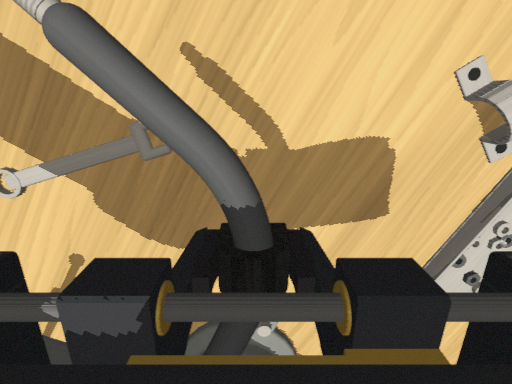

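Run:
```python
from h import *
from plant import eyes
m=eyes.camera_model('wrist'); par=model()
for n,sc in (('w9',.070),('w10',.0375)):
    z=np.load(n+'.npz'); m['pose']=z['pose']; P=cloud(z['d'],m); T=Ro.from_quat(z['er']); L=T.inv().apply(P.reshape(-1,3)-z['tp'])
    t=toolpose(par,sc); h=np.radians(t[3]); u=np.array([np.cos(h),np.sin(h)]); v=np.array([np.sin(h),-np.cos(h)])
    S=np.arange(-.1,.2,.0005); C,_=center(par,S); X=(C-np.array(t[:2]))@u; Y=(C-np.array(t[:2]))@v
    for x0 in (.014,.018,.022,.03,.04,.05):
        k=(np.abs(L[:,0]-x0)<.0015)&(L[:,2]>-.003)&(L[:,2]<.008)&(np.abs(L[:,1]-np.interp(x0,X,Y))<.014)
        q=L[k]; e=q[(q[:,2]>.002)]
        print(n,x0,'model y %.4f'%np.interp(x0,X,Y),'ymid %.4f'%((q[:,1].min()+q[:,1].max())/2), 'w %.4f'%np.ptp(q[:,1]),'peak y %.4f'%np.median(q[q[:,2]<np.percentile(q[:,2],25)][:,1]))
    print('model at -16.5,-2.5,11.5',np.interp([-.0165,-.0025,.0115],X,Y))
```

```text
w9 0.014 model y -0.0010 ymid -0.0003 w 0.0204 peak y -0.0002
w9 0.018 model y -0.0018 ymid -0.0007 w 0.0201 peak y -0.0007
w9 0.022 model y -0.0029 ymid -0.0022 w 0.0209 peak y -0.0021
w9 0.03 model y -0.0055 ymid -0.0045 w 0.0213 peak y -0.0048
w9 0.04 model y -0.0101 ymid -0.0094 w 0.0223 peak y -0.0096
w9 0.05 model y -0.0150 ymid -0.0142 w 0.0226 peak y -0.0144
model at -16.5,-2.5,11.5 [-0.00055235  0.00054335 -0.00055235]
w10 0.014 model y -0.0010 ymid -0.0002 w 0.0225 peak y 0.0006
w10 0.018 model y -0.0018 ymid 0.0001 w 0.0207 peak y 0.0004
w10 0.022 model y -0.0029 ymid -0.0009 w 0.0204 peak y -0.0010
w10 0.03 model y -0.0055 ymid -0.0036 w 0.0216 peak y -0.0033
w10 0.04 model y -0.0101 ymid -0.0080 w 0.0225 peak y -0.0081
w10 0.05 model y -0.0164 ymid -0.0147 w 0.0246 peak y -0.0149
model at -16.5,-2.5,11.5 [-0.00055235  0.00054335 -0.00055235]
```

Run:
```python
from h import *
from plant import eyes
m=eyes.camera_model('wrist')
ims=[]
for n in ('w5','w6','w9','w10'):
    z=np.load(n+'.npz'); m['pose']=z['pose']; P=cloud(z['d'],m); T=Ro.from_quat(z['er']); L=T.inv().apply(P.reshape(-1,3)-z['tp']).reshape(P.shape)
    out=[]
    for v in (232,240,248,256,264,272,280):
        row=L[v,180:330]; k=np.isfinite(row[:,0])&(row[:,2]<.03)
        # left/right finger to floor edges
        out.append((v,round(row[k][0,1]*1e3,1),round(row[k][-1,1]*1e3,1)))
    print(n,out)
    ims.append(cv2.convertScaleAbs(cv2.resize(z['p'][215:300,185:320,::-1],None,fx=2.9,fy=2.9,interpolation=cv2.INTER_CUBIC),alpha=3.5,beta=10))
w=np.vstack([np.hstack(ims[:2]),np.hstack(ims[2:])]); cv2.imwrite('pics/cmp.png',w); print(w.shape)
```

```text
w5 [(232, np.float64(-31.0), np.float64(33.3)), (240, np.float64(-31.8), np.float64(34.1)), (248, np.float64(-32.8), np.float64(34.7)), (256, np.float64(-33.5), np.float64(35.6)), (264, np.float64(-31.5), np.float64(34.7)), (272, np.float64(-30.4), np.float64(33.3)), (280, np.float64(-28.8), np.float64(31.8))]
w6 [(232, np.float64(-31.1), np.float64(33.4)), (240, np.float64(-31.8), np.float64(34.2)), (248, np.float64(-32.5), np.float64(35.0)), (256, np.float64(-33.3), np.float64(35.8)), (264, np.float64(-31.3), np.float64(34.7)), (272, np.float64(-30.1), np.float64(33.3)), (280, np.float64(-28.9), np.float64(32.2))]
w9 [(232, np.float64(-30.9), np.float64(33.5)), (240, np.float64(-31.8), np.float64(34.5)), (248, np.float64(-32.7), np.float64(35.2)), (256, np.float64(-33.1), np.float64(36.1)), (264, np.float64(-31.6), np.float64(35.0)), (272, np.float64(-29.9), np.float64(33.3)), (280, np.float64(-28.6), np.float64(32.5))]
w10 [(232, np.float64(-30.7), np.float64(34.0)), (240, np.float64(-31.6), np.float64(34.7)), (248, np.float64(-32.0), np.float64(35.6)), (256, np.float64(-33.0), np.float64(36.2)), (264, np.float64(-31.3), np.float64(35.2)), (272, np.float64(-29.9), np.float64(33.4)), (280, np.float64(-28.3), np.float64(32.2))]
(492, 784, 3)
```

View pics/cmp.png

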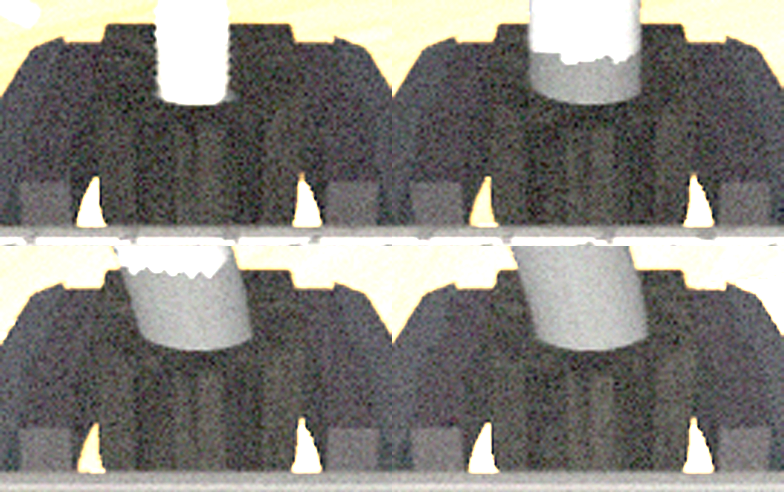

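Both the bar's position at the bush exit (about +1 mm) and the fingers show slight side contact, with the bush towards the inside of the bend. The middle of the slack is about 0.85 mm inside the model, so I'll shift +0.5 mm in tool y and continue.

Run:
```python
from plant import r
from h import *
s=r.get_state();par=model()
rows(s,[toolpose(par,x) for x in np.arange(.0335,-.012,-.004)],base=toolpose(par,.0375))
```

```text
{"dx":-0.066,"dy":0.000,"dz":0.000,"ax":0.00,"ay":0.00,"az":0.42}
{"dx":-0.133,"dy":-0.002,"dz":0.000,"ax":0.00,"ay":0.00,"az":0.85}
{"dx":-0.199,"dy":-0.008,"dz":0.000,"ax":0.00,"ay":0.00,"az":1.27}
{"dx":-0.264,"dy":-0.016,"dz":0.000,"ax":0.00,"ay":0.00,"az":1.70}
{"dx":-0.330,"dy":-0.027,"dz":0.000,"ax":0.00,"ay":0.00,"az":2.12}
{"dx":-0.394,"dy":-0.042,"dz":0.000,"ax":0.00,"ay":0.00,"az":2.55}
{"dx":-0.458,"dy":-0.059,"dz":0.000,"ax":0.00,"ay":0.00,"az":2.96}
{"dx":-0.522,"dy":-0.078,"dz":0.000,"ax":0.00,"ay":0.00,"az":3.32}
{"dx":-0.585,"dy":-0.100,"dz":0.000,"ax":0.00,"ay":0.00,"az":3.61}
{"dx":-0.647,"dy":-0.123,"dz":0.000,"ax":0.00,"ay":0.00,"az":3.81}
{"dx":-0.709,"dy":-0.148,"dz":0.000,"ax":0.00,"ay":0.00,"az":3.92}
{"dx":-0.770,"dy":-0.174,"dz":0.000,"ax":0.00,"ay":0.00,"az":3.97}
```

Emit:
{"api": "servo_tool", "payload": {"deltas": [{"dx": 0, "dy": 0.009, "dz": 0, "ax": 0, "ay": 0, "az": 0, "hand": 30}, {"dx": -0.066, "dy": 0.009, "dz": 0, "ax": 0, "ay": 0, "az": 0.42, "hand": 30}, {"dx": -0.133, "dy": 0.007, "dz": 0, "ax": 0, "ay": 0, "az": 0.85, "hand": 30}, {"dx": -0.199, "dy": 0.001, "dz": 0, "ax": 0, "ay": 0, "az": 1.27, "hand": 30}, {"dx": -0.264, "dy": -0.007, "dz": 0, "ax": 0, "ay": 0, "az": 1.7, "hand": 30}]}}

```text
clock: 12.32
tool_pos: [0.6159, 0.017, 0.1592]
eef_rot: [0.574, 0.819, -0.0, 0.0]
contact_force: [-0.6, 0.3, -0.3]
opening: 0.428
```

```bash
python3 f.py; python3 look.py w11|sed -n 2p;python3 chk.py w11 .0215
python3 - <<'E'
import numpy as np,cv2
p=np.load('w11.npz')['p']; cv2.imwrite('pics/c11.png',cv2.convertScaleAbs(cv2.resize(p[215:300,185:320,::-1],None,fx=5.8,fy=5.8,interpolation=cv2.INTER_CUBIC),alpha=3.5,beta=10))
E
```

```text
clk 12.32 pos [0.6159 0.017  0.1592] hd 110.01 z [ 0.e+00 -2.e-04 -1.e+00] F [-0.6  0.3 -0.3] M [ 0.02 -0.06  0.02] op 37.7
Ftool [ 0.47 -0.45  0.28] Mtool [-0.06 -0.   -0.02]
(np.float64(0.02120000000000405), np.float64(0.0009917702183100219), np.float64(0.2980805810472883))
s,lat,hd (np.float64(0.02120000000000405), np.float64(0.0009917702183100219), np.float64(0.2980805810472883)) tip s 0.2060020394273273
w11 8412 bar vs model in tool: dy 1.55 mm, rot 0.06 deg, dz -0.36 mm; dy at bush centre (x=-2.5) 1.55
```

View pics/c11.png

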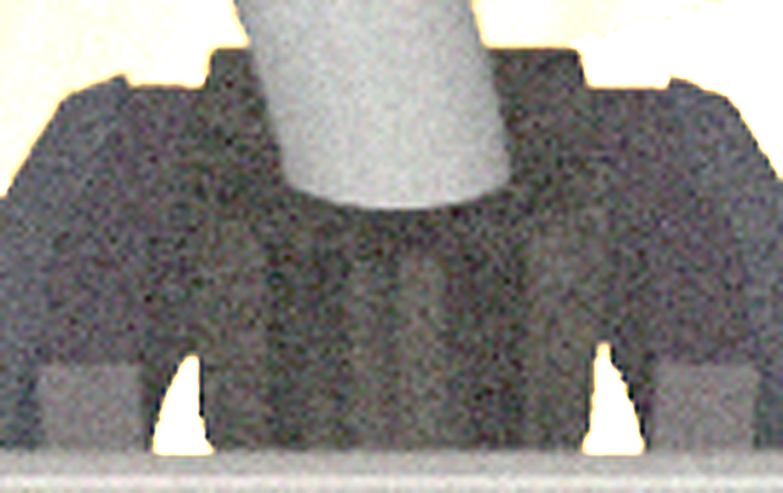

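It's centred now, with the bar exit at 398 px between bush edges at 210 and 585, and forces under 1 N. I'll finish the bend and come onto the middle length.

Run:
```python
from plant import r
from h import *
s=r.get_state();par=model()
rows(s,[toolpose(par,x) for x in np.arange(.0175,-.022,-.004)],base=toolpose(par,.0215))
```

```text
{"dx":-0.066,"dy":0.000,"dz":0.000,"ax":0.00,"ay":0.00,"az":0.42}
{"dx":-0.133,"dy":-0.002,"dz":0.000,"ax":0.00,"ay":0.00,"az":0.85}
{"dx":-0.199,"dy":-0.008,"dz":0.000,"ax":0.00,"ay":0.00,"az":1.26}
{"dx":-0.264,"dy":-0.016,"dz":0.000,"ax":0.00,"ay":0.00,"az":1.62}
{"dx":-0.330,"dy":-0.026,"dz":0.000,"ax":0.00,"ay":0.00,"az":1.91}
{"dx":-0.396,"dy":-0.038,"dz":0.000,"ax":0.00,"ay":0.00,"az":2.11}
{"dx":-0.461,"dy":-0.051,"dz":0.000,"ax":0.00,"ay":0.00,"az":2.23}
{"dx":-0.526,"dy":-0.066,"dz":0.000,"ax":0.00,"ay":0.00,"az":2.27}
{"dx":-0.591,"dy":-0.081,"dz":0.000,"ax":0.00,"ay":0.00,"az":2.28}
{"dx":-0.656,"dy":-0.097,"dz":0.000,"ax":0.00,"ay":0.00,"az":2.28}
```

Emit:
{"api": "servo_tool", "payload": {"deltas": [{"dx": -0.066, "dy": 0.003, "dz": -0.003, "ax": 0, "ay": 0, "az": 0.42, "hand": 30}, {"dx": -0.133, "dy": 0.001, "dz": -0.003, "ax": 0, "ay": 0, "az": 0.85, "hand": 30}, {"dx": -0.199, "dy": -0.005, "dz": -0.003, "ax": 0, "ay": 0, "az": 1.26, "hand": 30}, {"dx": -0.264, "dy": -0.013, "dz": -0.003, "ax": 0, "ay": 0, "az": 1.62, "hand": 30}]}}

```text
clock: 12.88
tool_pos: [0.6206, 0.002, 0.1594]
eef_rot: [0.641, 0.768, -0.0, 0.0]
contact_force: [0.2, 0.8, -0.6]
opening: 0.429
```

```bash
python3 f.py; python3 look.py w12|sed -n 2p;python3 chk.py w12 .0055
python3 - <<'E'
import numpy as np,cv2
p=np.load('w12.npz')['p']; cv2.imwrite('pics/c12.png',cv2.convertScaleAbs(cv2.resize(p[215:300,185:320,::-1],None,fx=5.8,fy=5.8,interpolation=cv2.INTER_CUBIC),alpha=3.5,beta=10))
E
```

```text
clk 12.88 pos [0.6206 0.002  0.1594] hd 100.32 z [ 0.e+00 -1.e-04 -1.e+00] F [ 0.2  0.8 -0.6] M [-0.03 -0.1  -0.05] op 37.8
Ftool [0.74 0.29 0.6 ] Mtool [-0.09 -0.05  0.05]
(np.float64(0.005200000000003591), np.float64(0.0007383905070560731), np.float64(0.2878442443467941))
s,lat,hd (np.float64(0.005200000000003591), np.float64(0.0007383905070560731), np.float64(0.2878442443467941)) tip s 0.2060020394273273
w12 8467 bar vs model in tool: dy 1.35 mm, rot 0.16 deg, dz -0.17 mm; dy at bush centre (x=-2.5) 1.35
```

View pics/c12.png

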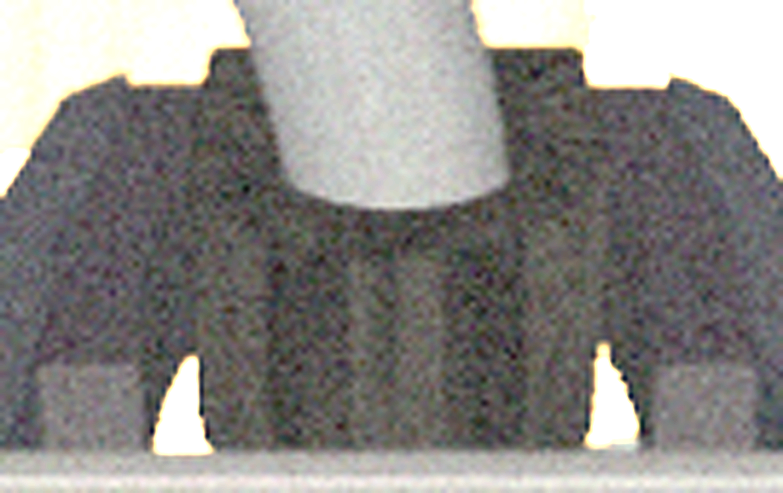

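Run:
```python
from plant import r
from h import *
s=r.get_state();par=model()
rows(s,[toolpose(par,x) for x in np.arange(.0015,-.03,-.004)],base=toolpose(par,.0055))
```

```text
{"dx":-0.066,"dy":0.001,"dz":0.000,"ax":0.00,"ay":0.00,"az":0.29}
{"dx":-0.133,"dy":0.000,"dz":0.000,"ax":0.00,"ay":0.00,"az":0.49}
{"dx":-0.200,"dy":-0.002,"dz":0.000,"ax":0.00,"ay":0.00,"az":0.61}
{"dx":-0.266,"dy":-0.005,"dz":0.000,"ax":0.00,"ay":0.00,"az":0.65}
{"dx":-0.333,"dy":-0.009,"dz":0.000,"ax":0.00,"ay":0.00,"az":0.66}
{"dx":-0.399,"dy":-0.014,"dz":0.000,"ax":0.00,"ay":0.00,"az":0.66}
{"dx":-0.466,"dy":-0.018,"dz":0.000,"ax":0.00,"ay":0.00,"az":0.66}
{"dx":-0.532,"dy":-0.023,"dz":0.000,"ax":0.00,"ay":0.00,"az":0.66}
```

Emit:
{"api": "servo_tool", "payload": {"deltas": [{"dx": -0.066, "dy": 0.004, "dz": 0, "ax": 0, "ay": 0, "az": 0.31, "hand": 30}, {"dx": -0.133, "dy": 0.004, "dz": 0, "ax": 0, "ay": 0, "az": 0.52, "hand": 30}, {"dx": -0.2, "dy": 0.003, "dz": 0, "ax": 0, "ay": 0, "az": 0.64, "hand": 30}, {"dx": -0.266, "dy": 0, "dz": 0, "ax": 0, "ay": 0, "az": 0.68, "hand": 30}, {"dx": -0.333, "dy": -0.004, "dz": 0, "ax": 0, "ay": 0, "az": 0.68, "hand": 30}]}}

```text
clock: 13.55
tool_pos: [0.6239, -0.0177, 0.1594]
eef_rot: [0.667, 0.745, -0.0, 0.0]
contact_force: [-0.3, 0.2, -0.3]
opening: 0.426
```

```bash
python3 f.py; python3 look.py w13;python3 chk.py w13 -.0145
python3 - <<'E'
import numpy as np,cv2
p=np.load('w13.npz')['p']; cv2.imwrite('pics/c13.png',cv2.convertScaleAbs(cv2.resize(p[215:300,185:320,::-1],None,fx=5.8,fy=5.8,interpolation=cv2.INTER_CUBIC),alpha=3.5,beta=10))
E
```

```text
clk 13.55 pos [ 0.6239 -0.0177  0.1594] hd 96.39 z [ 0.e+00 -1.e-04 -1.e+00] F [-0.3  0.2 -0.3] M [-0.05 -0.11  0.03] op 37.5
Ftool [ 0.24 -0.24  0.31] Mtool [-0.11 -0.06 -0.03]
(np.float64(-0.014799999999996982), np.float64(0.0003368582716900032), np.float64(0.17476894509406354))
clk 13.55 pos [ 0.6239 -0.0177  0.1594] hd 96.39 z [ 0.e+00 -1.e-04 -1.e+00] F [-0.3  0.2 -0.3] M [-0.05 -0.11  0.03] op 37.5
s,lat,hd (np.float64(-0.014799999999996982), np.float64(0.0003368582716900032), np.float64(0.17476894509406354)) tip s 0.2060020394273273
-0.05 825 y 0.0002 z 0.0078 r 0.0126 ymid -0.0000 ztop -0.0051
-0.04 246 y 0.0009 z 0.0092 r 0.0099 ymid 0.0009 ztop -0.0009
0.012 933 y 0.0003 z 0.0055 r 0.0118 ymid -0.0000 ztop -0.0070
0.017 353 y 0.0009 z 0.0093 r 0.0099 ymid 0.0010 ztop -0.0008
0.022 370 y 0.0005 z 0.0091 r 0.0099 ymid 0.0005 ztop -0.0010
0.027 385 y -0.0001 z 0.0093 r 0.0100 ymid 0.0000 ztop -0.0009
0.032 403 y -0.0011 z 0.0095 r 0.0102 ymid -0.0011 ztop -0.0009
0.037 423 y -0.0024 z 0.0100 r 0.0107 ymid -0.0023 ztop -0.0008
0.042 442 y -0.0040 z 0.0100 r 0.0107 ymid -0.0035 ztop -0.0009
0.047 446 y -0.0059 z 0.0105 r 0.0112 ymid -0.0042 ztop -0.0009
0.052 435 y -0.0081 z 0.0108 r 0.0115 ymid -0.0052 ztop -0.0008
w13 8125 bar vs model in tool: dy 1.03 mm, rot 0.20 deg, dz -0.17 mm; dy at bush centre (x=-2.5) 1.02
```

View pics/c13.png

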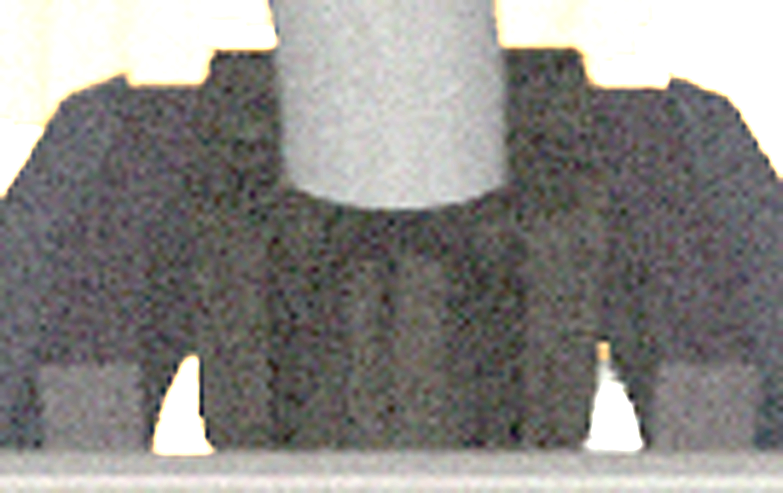

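View pics/w13.png

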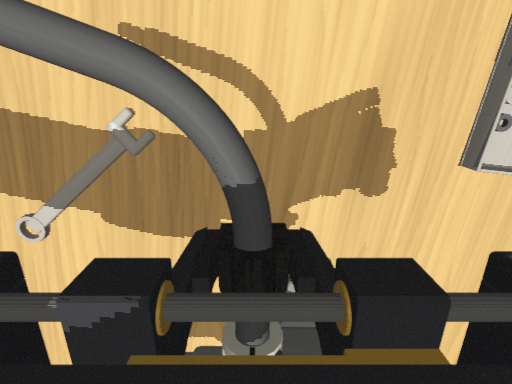

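On the middle length the bar reads y = +0.9 mm on both sides of the bush, so it's parallel and I only need to shift +0.9 mm. The collar shows at (253,340) px. Advancing while recentring.

Emit:
{"api": "servo_tool", "payload": {"deltas": [{"dx": 0, "dy": 0.007, "dz": -0.002, "ax": 0, "ay": 0, "az": 0, "hand": 30}, {"dx": 0, "dy": 0.014, "dz": -0.003, "ax": 0, "ay": 0, "az": 0, "hand": 30}, {"dx": -0.07, "dy": 0.014, "dz": -0.003, "ax": 0, "ay": 0, "az": 0, "hand": 30}, {"dx": -0.14, "dy": 0.014, "dz": -0.003, "ax": 0, "ay": 0, "az": 0, "hand": 30}, {"dx": -0.21, "dy": 0.014, "dz": -0.003, "ax": 0, "ay": 0, "az": 0, "hand": 30}, {"dx": -0.28, "dy": 0.014, "dz": -0.003, "ax": 0, "ay": 0, "az": 0, "hand": 30}, {"dx": -0.35, "dy": 0.014, "dz": -0.003, "ax": 0, "ay": 0, "az": 0, "hand": 30}, {"dx": -0.35, "dy": 0.014, "dz": -0.003, "ax": 0, "ay": 0, "az": 0, "hand": 30}]}}

```text
clock: 14.6
tool_pos: [0.6269, -0.0393, 0.1595]
eef_rot: [0.667, 0.745, -0.001, 0.0]
contact_force: [-0.8, -0.8, -1.1]
opening: 0.427
```

```bash
python3 f.py; python3 look.py w14
python3 - <<'E'
import numpy as np,cv2
p=np.load('w14.npz')['p']; cv2.imwrite('pics/c14.png',cv2.convertScaleAbs(cv2.resize(p[215:370,185:320,::-1],None,fx=3.8,fy=3.8,interpolation=cv2.INTER_CUBIC),alpha=2.5,beta=10))
from h import *
from plant import eyes
m=eyes.camera_model('wrist')
for n in ('w13','w14'):
    z=np.load(n+'.npz'); m['pose']=z['pose']; P=cloud(z['d'],m); T=Ro.from_quat(z['er']); L=T.inv().apply(P.reshape(-1,3)-z['tp'])
    k=(L[:,0]<-.015)&(L[:,0]>-.075)&(np.abs(L[:,1])<.016)&(L[:,2]<-.003)&(L[:,2]>-.012); print(n,k.sum(),np.percentile(L[k][:,0],[50,90,95,98]) if k.any() else '')
E
```

```text
clk 14.60 pos [ 0.6269 -0.0393  0.1595] hd 96.35 z [-4.0e-04 -1.1e-03 -1.0e+00] F [-0.8 -0.8 -1.1] M [-0.24  0.14 -0.04] op 37.6
Ftool [-0.68 -0.87  1.06] Mtool [ 0.17 -0.23  0.04]
(np.float64(-0.03659999999999761), np.float64(-0.0003268261966826745), np.float64(0.12986533344157197))
clk 14.60 pos [ 0.6269 -0.0393  0.1595] hd 96.35 z [-4.0e-04 -1.1e-03 -1.0e+00] F [-0.8 -0.8 -1.1] M [-0.24  0.14 -0.04] op 37.6
s,lat,hd (np.float64(-0.03659999999999761), np.float64(-0.0003268261966826745), np.float64(0.12986533344157197)) tip s 0.2060020394273273
-0.06 40 y 0.0000 z 0.0096 r 0.0100 ymid -0.0000 ztop 0.0025
-0.05 78 y 0.0001 z 0.0093 r 0.0099 ymid 0.0000 ztop -0.0006
-0.04 155 y 0.0012 z 0.0133 r 0.0213 ymid -0.0001 ztop -0.0077
-0.03 333 y 0.0016 z 0.0213 r 0.0290 ymid 0.0002 ztop -0.0077
0.012 930 y 0.0003 z 0.0057 r 0.0119 ymid -0.0000 ztop -0.0071
0.017 350 y 0.0004 z 0.0092 r 0.0099 ymid 0.0004 ztop -0.0008
0.022 357 y 0.0005 z 0.0092 r 0.0099 ymid 0.0005 ztop -0.0008
0.027 391 y 0.0005 z 0.0092 r 0.0099 ymid 0.0005 ztop -0.0008
0.032 391 y 0.0005 z 0.0092 r 0.0098 ymid 0.0005 ztop -0.0008
0.037 401 y 0.0003 z 0.0091 r 0.0098 ymid 0.0003 ztop -0.0009
0.042 421 y 0.0001 z 0.0091 r 0.0099 ymid 0.0001 ztop -0.0009
0.047 448 y -0.0005 z 0.0094 r 0.0100 ymid -0.0006 ztop -0.0009
0.052 466 y -0.0014 z 0.0095 r 0.0102 ymid -0.0016 ztop -0.0008
w13 255 [-0.04871719 -0.04799368 -0.04770305 -0.04742915]
w14 1186 [-0.03270459 -0.02757624 -0.02703569 -0.02657439]
```

View pics/c14.png

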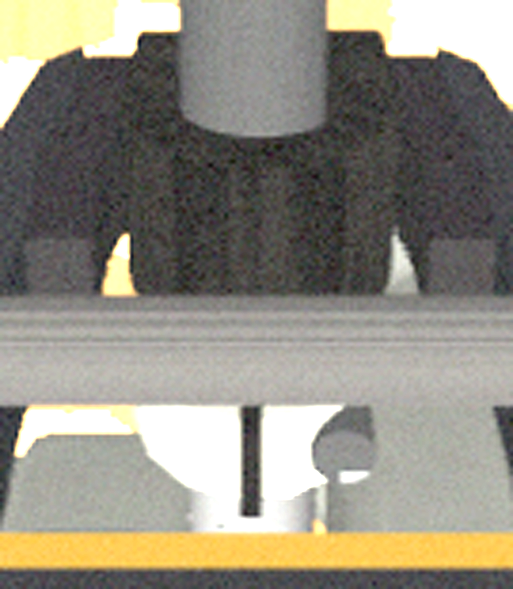

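It's centred and the collar face is about 10 mm ahead. I'll close the gap gently.

Emit:
{"api": "servo_tool", "payload": {"deltas": [{"dx": -0.04, "dy": 0.003, "dz": 0, "ax": 0, "ay": 0, "az": -0.02, "hand": 30}, {"dx": -0.08, "dy": 0.003, "dz": 0, "ax": 0, "ay": 0, "az": -0.02, "hand": 30}, {"dx": -0.11, "dy": 0.003, "dz": 0, "ax": 0, "ay": 0, "az": -0.02, "hand": 30}, {"dx": -0.14, "dy": 0.003, "dz": 0, "ax": 0, "ay": 0, "az": -0.02, "hand": 30}, {"dx": -0.14, "dy": 0.003, "dz": 0, "ax": 0, "ay": 0, "az": -0.02, "hand": 30}]}}

```text
clock: 15.28
tool_pos: [0.6278, -0.0467, 0.1594]
eef_rot: [0.666, 0.746, -0.0, -0.0]
contact_force: [-3.7, 0.6, -0.2]
opening: 0.427
```

```bash
python3 f.py
```

```text
clk 15.28 pos [ 0.6278 -0.0467  0.1594] hd 96.51 z [-9.e-04 -2.e-04 -1.e+00] F [-3.7  0.6 -0.2] M [ 0.2   0.62 -0.02] op 37.7
Ftool [ 0.98 -3.65  0.17] Mtool [0.59 0.27 0.02]
(np.float64(-0.04399999999999782), np.float64(-0.00036484192116156697), np.float64(0.2904491498526115))
```

Side force is −3.7 N in tool y, so I'm slightly too far to +y. I'll relax that before pushing.

Emit:
{"api": "servo_tool", "payload": {"deltas": [{"dx": 0, "dy": -0.01, "dz": 0, "ax": 0, "ay": 0, "az": 0.02, "hand": 30}, {"dx": 0, "dy": -0.018, "dz": 0, "ax": 0, "ay": 0, "az": 0.02, "hand": 30}, {"dx": -0.01, "dy": -0.018, "dz": 0, "ax": 0, "ay": 0, "az": 0.02, "hand": 30}]}}

```text
clock: 15.65
tool_pos: [0.6278, -0.0474, 0.1598]
eef_rot: [0.667, 0.745, 0.0, 0.001]
contact_force: [-2.1, 0.1, -1.0]
opening: 0.427
```

```bash
python3 f.py; python3 look.py w15|grep 0.0[23]
```

```text
clk 15.65 pos [ 0.6278 -0.0474  0.1598] hd 96.39 z [ 1.4e-03 -1.0e-04 -1.0e+00] F [-2.1  0.1 -1. ] M [ 0.16  0.14 -0.02] op 37.6
Ftool [ 0.37 -2.12  0.96] Mtool [0.12 0.18 0.02]
(np.float64(-0.04479999999999784), np.float64(-0.0002818466978818389), np.float64(0.17194278714163294))
clk 15.65 pos [ 0.6278 -0.0474  0.1598] hd 96.39 z [ 1.4e-03 -1.0e-04 -1.0e+00] F [-2.1  0.1 -1. ] M [ 0.16  0.14 -0.02] op 37.6
s,lat,hd (np.float64(-0.04479999999999784), np.float64(-0.0002818466978818389), np.float64(0.17194278714163294)) tip s 0.2060020394273273
-0.06 42 y 0.0001 z 0.0103 r 0.0102 ymid -0.0000 ztop 0.0031
-0.03 262 y 0.0030 z 0.0252 r 0.0328 ymid 0.0002 ztop -0.0077
0.012 937 y 0.0002 z 0.0056 r 0.0119 ymid -0.0000 ztop -0.0068
0.017 346 y 0.0004 z 0.0100 r 0.0101 ymid 0.0004 ztop -0.0003
0.022 370 y 0.0005 z 0.0096 r 0.0099 ymid 0.0004 ztop -0.0005
0.027 384 y 0.0005 z 0.0096 r 0.0098 ymid 0.0005 ztop -0.0004
0.032 391 y 0.0005 z 0.0095 r 0.0098 ymid 0.0005 ztop -0.0006
0.037 398 y 0.0005 z 0.0096 r 0.0099 ymid 0.0007 ztop -0.0005
```

Emit:
{"api": "servo_tool", "payload": {"deltas": [{"dx": 0, "dy": -0.01, "dz": 0, "ax": 0, "ay": 0, "az": 0, "hand": 30}, {"dx": -0.015, "dy": -0.016, "dz": 0, "ax": 0, "ay": 0, "az": 0, "hand": 30}, {"dx": -0.03, "dy": -0.016, "dz": 0, "ax": 0, "ay": 0, "az": 0, "hand": 30}]}}

```text
clock: 16.08
tool_pos: [0.6267, -0.0494, 0.1597]
eef_rot: [0.667, 0.745, 0.0, 0.0]
contact_force: [-0.2, -0.9, -1.4]
opening: 0.43
```

```bash
python3 f.py
```

```text
clk 16.07 pos [ 0.6267 -0.0494  0.1597] hd 96.38 z [ 7.e-04 -3.e-04 -1.e+00] F [-0.2 -0.9 -1.4] M [-0.04 -0.1  -0.04] op 37.8
Ftool [-0.88 -0.26  1.39] Mtool [-0.09 -0.05  0.04]
(np.float64(-0.04659999999999789), np.float64(0.0009835034628098154), np.float64(0.1675040202760415))
```

Side force is gone. Now I'll make contact with the collar in small steps.

Emit:
{"api": "servo_tool", "payload": {"deltas": [{"dx": -0.015, "dy": 0, "dz": 0.002, "ax": 0, "ay": 0, "az": 0, "hand": 30}, {"dx": -0.03, "dy": 0, "dz": 0.002, "ax": 0, "ay": 0, "az": 0, "hand": 30}]}}

```text
clock: 16.32
tool_pos: [0.6267, -0.0507, 0.1595]
eef_rot: [0.667, 0.745, 0.0, -0.0]
contact_force: [0.5, 0.5, -0.5]
opening: 0.428
```

```bash
python3 f.py
```

```text
clk 16.32 pos [ 0.6267 -0.0507  0.1595] hd 96.40 z [ 1.e-04  4.e-04 -1.e+00] F [ 0.5  0.5 -0.5] M [ 0.26 -0.03  0.05] op 37.7
Ftool [0.41 0.54 0.46] Mtool [-0.06  0.26 -0.05]
(np.float64(-0.04799999999999793), np.float64(0.0011779428128921925), np.float64(0.17911002679292282))
```

Emit:
{"api": "servo_tool", "payload": {"deltas": [{"dx": -0.01, "dy": 0, "dz": 0, "ax": 0, "ay": 0, "az": 0, "hand": 30}, {"dx": -0.02, "dy": 0, "dz": 0, "ax": 0, "ay": 0, "az": 0, "hand": 30}, {"dx": -0.02, "dy": 0, "dz": 0, "ax": 0, "ay": 0, "az": 0, "hand": 30}]}}

```text
clock: 16.7
tool_pos: [0.6267, -0.0508, 0.1595]
eef_rot: [0.666, 0.746, 0.001, -0.001]
contact_force: [-1.0, 4.4, -0.7]
opening: 0.429
```

```bash
python3 f.py
```

```text
clk 16.70 pos [ 0.6267 -0.0508  0.1595] hd 96.45 z [-0.      0.0017 -1.    ] F [-1.   4.4 -0.7] M [ 0.8   0.04 -0.08] op 37.8
Ftool [ 4.47 -0.5   0.69] Mtool [-0.05  0.8   0.08]
(np.float64(-0.04799999999999793), np.float64(0.0011653926439642375), np.float64(0.23104055289663514))
```

Contact is at 4.5 N. I'll add about 1.5 mm more for the 10 N push.

Emit:
{"api": "servo_tool", "payload": {"deltas": [{"dx": -0.012, "dy": 0, "dz": 0, "ax": 0, "ay": 0, "az": 0, "hand": 30}, {"dx": -0.022, "dy": 0, "dz": 0, "ax": 0, "ay": 0, "az": 0, "hand": 30}, {"dx": -0.022, "dy": 0, "dz": 0, "ax": 0, "ay": 0, "az": 0, "hand": 30}]}}

```text
clock: 17.08
tool_pos: [0.6267, -0.0509, 0.1595]
eef_rot: [0.666, 0.746, 0.001, -0.001]
contact_force: [-1.4, 5.9, 0.3]
opening: 0.43
```

```bash
python3 f.py
```

```text
clk 17.07 pos [ 0.6267 -0.0509  0.1595] hd 96.49 z [-3.0e-04  3.4e-03 -1.0e+00] F [-1.4  5.9  0.3] M [ 1.28  0.2  -0.09] op 37.9
Ftool [ 6.06 -0.69 -0.23] Mtool [0.06 1.3  0.09]
(np.float64(-0.04799999999999793), np.float64(0.0011857994002466591), np.float64(0.2733563503593151))
```

Emit:
{"api": "servo_tool", "payload": {"deltas": [{"dx": -0.012, "dy": 0, "dz": 0, "ax": 0, "ay": 0, "az": 0, "hand": 30}, {"dx": -0.025, "dy": 0, "dz": 0, "ax": 0, "ay": 0, "az": 0, "hand": 30}, {"dx": -0.025, "dy": 0, "dz": 0, "ax": 0, "ay": 0, "az": 0, "hand": 30}]}}

```text
clock: 17.45
tool_pos: [0.6266, -0.0509, 0.1595]
eef_rot: [0.666, 0.746, 0.002, -0.002]
contact_force: [-1.5, 8.9, -0.5]
opening: 0.428
```

```bash
python3 f.py
```

```text
clk 17.45 pos [ 0.6266 -0.0509  0.1595] hd 96.54 z [-6.0e-04  5.3e-03 -1.0e+00] F [-1.5  8.9 -0.5] M [ 1.72  0.28 -0.09] op 37.7
Ftool [ 9.05 -0.47  0.58] Mtool [0.08 1.74 0.09]
(np.float64(-0.04799999999999793), np.float64(0.0012066084786767491), np.float64(0.327809945545173))
```

Emit:
{"api": "servo_tool", "payload": {"deltas": [{"dx": -0.007, "dy": 0, "dz": 0, "ax": 0, "ay": 0, "az": 0, "hand": 30}, {"dx": -0.007, "dy": 0, "dz": 0, "ax": 0, "ay": 0, "az": 0, "hand": 30}, {"dx": -0.007, "dy": 0, "dz": 0, "ax": 0, "ay": 0, "az": 0, "hand": 30}, {"dx": -0.007, "dy": 0, "dz": 0, "ax": 0, "ay": 0, "az": 0, "hand": 30}]}}

```text
clock: 17.95
tool_pos: [0.6267, -0.0509, 0.1595]
eef_rot: [0.665, 0.746, 0.002, -0.002]
contact_force: [-1.1, 9.9, -0.6]
opening: 0.428
```

```bash
python3 f.py
```

```text
clk 17.95 pos [ 0.6267 -0.0509  0.1595] hd 96.56 z [-6.0e-04  5.7e-03 -1.0e+00] F [-1.1  9.9 -0.6] M [ 1.83  0.33 -0.15] op 37.7
Ftool [ 9.94 -0.    0.66] Mtool [0.11 1.86 0.15]
(np.float64(-0.04799999999999793), np.float64(0.0011810154143945884), np.float64(0.34426893170147005))
```

The push is steady at 9.9 N. I'll ease off to about 1–2 N, then check before releasing.

Emit:
{"api": "servo_tool", "payload": {"deltas": [{"dx": 0.03, "dy": 0, "dz": 0, "ax": 0, "ay": 0, "az": 0, "hand": 30}, {"dx": 0.055, "dy": 0, "dz": 0, "ax": 0, "ay": 0, "az": 0, "hand": 30}, {"dx": 0.055, "dy": 0, "dz": 0, "ax": 0, "ay": 0, "az": 0, "hand": 30}]}}

```text
clock: 18.32
tool_pos: [0.6267, -0.0508, 0.1595]
eef_rot: [0.666, 0.746, 0.001, -0.001]
contact_force: [-1.6, 5.7, -1.0]
opening: 0.426
```

```bash
python3 f.py; python3 look.py w16|grep 0.0[23]
python3 - <<'E'
import numpy as np,cv2
p=np.load('w16.npz')['p']; cv2.imwrite('pics/c16.png',cv2.convertScaleAbs(cv2.resize(p[215:370,185:320,::-1],None,fx=3.8,fy=3.8,interpolation=cv2.INTER_CUBIC),alpha=2.5,beta=10))
E
```

```text
clk 18.32 pos [ 0.6267 -0.0508  0.1595] hd 96.44 z [-0.      0.0015 -1.    ] F [-1.6  5.7 -1. ] M [ 1.12  0.11 -0.09] op 37.6
Ftool [ 5.82 -0.92  0.97] Mtool [-0.02  1.13  0.09]
(np.float64(-0.04799999999999793), np.float64(0.0011783480387247034), np.float64(0.22373812167659343))
s,lat,hd (np.float64(-0.04799999999999793), np.float64(0.0011783480387247034), np.float64(0.22373812167659343)) tip s 0.2060020394273273
-0.03 75 y 0.0014 z 0.0110 r 0.0190 ymid 0.0012 ztop -0.0079
0.012 921 y 0.0002 z 0.0058 r 0.0121 ymid 0.0000 ztop -0.0068
0.022 371 y 0.0019 z 0.0095 r 0.0100 ymid 0.0020 ztop -0.0006
0.027 374 y 0.0019 z 0.0093 r 0.0099 ymid 0.0019 ztop -0.0006
0.032 397 y 0.0020 z 0.0094 r 0.0099 ymid 0.0020 ztop -0.0007
0.037 402 y 0.0020 z 0.0094 r 0.0099 ymid 0.0023 ztop -0.0007
```

View pics/c16.png

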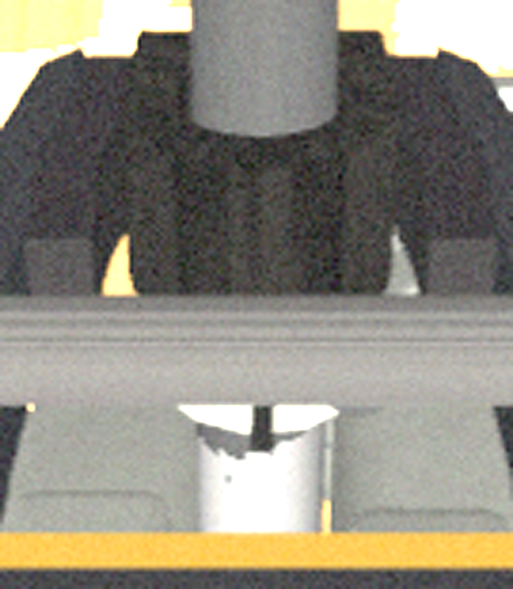

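Emit:
{"api": "servo_tool", "payload": {"deltas": [{"dx": 0.02, "dy": 0.006, "dz": 0, "ax": 0, "ay": 0, "az": 0, "hand": 30}, {"dx": 0.03, "dy": 0.01, "dz": 0, "ax": 0, "ay": 0, "az": 0, "hand": 30}, {"dx": 0.03, "dy": 0.01, "dz": 0, "ax": 0, "ay": 0, "az": 0, "hand": 30}]}}

```text
clock: 18.75
tool_pos: [0.6268, -0.0507, 0.1594]
eef_rot: [0.667, 0.745, -0.001, -0.0]
contact_force: [-1.4, 3.3, 0.4]
opening: 0.428
```

```bash
python3 f.py
```

```text
clk 18.75 pos [ 0.6268 -0.0507  0.1594] hd 96.37 z [-8.e-04 -8.e-04 -1.e+00] F [-1.4  3.3  0.4] M [ 0.56  0.36 -0.04] op 37.7
Ftool [ 3.38 -1.   -0.44] Mtool [0.3  0.59 0.04]
(np.float64(-0.04799999999999793), np.float64(0.001064584003032829), np.float64(0.15735280953480527))
```

Low residual force, so I'll release.

Emit:
{"api": "servo_tool", "payload": {"deltas": [{"dx": 0.02, "dy": 0, "dz": 0, "ax": 0, "ay": 0, "az": 0, "hand": 36}, {"dx": 0.02, "dy": 0, "dz": 0, "ax": 0, "ay": 0, "az": 0, "hand": 40}, {"dx": 0.02, "dy": 0, "dz": 0, "ax": 0, "ay": 0, "az": 0, "hand": 46}, {"dx": 0.02, "dy": 0, "dz": 0, "ax": 0, "ay": 0, "az": 0, "hand": 56}, {"dx": 0.02, "dy": 0, "dz": 0, "ax": 0, "ay": 0, "az": 0, "hand": 64}, {"dx": 0.02, "dy": 0, "dz": 0, "ax": 0, "ay": 0, "az": 0, "hand": 64}]}}

```text
clock: 19.5
tool_pos: [0.627, -0.0491, 0.1595]
eef_rot: [0.667, 0.745, -0.0, 0.0]
contact_force: [-0.3, -0.1, 0.7]
opening: 0.729
```

```bash
python3 f.py; python3 look.py w17|grep '0.0[2345]'
```

```text
clk 19.50 pos [ 0.627  -0.0491  0.1595] hd 96.39 z [ 1.e-04 -1.e-04 -1.e+00] F [-0.3 -0.1  0.7] M [-0.09 -0.05  0.04] op 64.3
Ftool [-0.08 -0.28 -0.68] Mtool [-0.04 -0.09 -0.04]
(np.float64(-0.04619999999999788), np.float64(0.0006331111762342994), np.float64(0.17870517364775976))
clk 19.50 pos [ 0.627  -0.0491  0.1595] hd 96.39 z [ 1.e-04 -1.e-04 -1.e+00] F [-0.3 -0.1  0.7] M [-0.09 -0.05  0.04] op 64.3
s,lat,hd (np.float64(-0.04619999999999788), np.float64(0.0006331111762342994), np.float64(0.17870517364775976)) tip s 0.2060020394273273
-0.05 230 y 0.0010 z 0.0093 r 0.0099 ymid 0.0008 ztop -0.0008
-0.04 106 y 0.0010 z 0.0087 r 0.0095 ymid 0.0012 ztop -0.0008
-0.03 158 y 0.0017 z 0.0153 r 0.0233 ymid 0.0013 ztop -0.0078
0.012 954 y 0.0003 z 0.0074 r 0.0121 ymid -0.0000 ztop -0.0066
0.022 373 y 0.0014 z 0.0091 r 0.0098 ymid 0.0015 ztop -0.0009
0.027 376 y 0.0014 z 0.0092 r 0.0099 ymid 0.0014 ztop -0.0008
0.032 393 y 0.0014 z 0.0093 r 0.0099 ymid 0.0015 ztop -0.0007
0.037 407 y 0.0015 z 0.0092 r 0.0098 ymid 0.0017 ztop -0.0008
0.042 424 y 0.0015 z 0.0092 r 0.0099 ymid 0.0015 ztop -0.0008
0.047 445 y 0.0014 z 0.0093 r 0.0099 ymid 0.0015 ztop -0.0008
0.052 450 y 0.0010 z 0.0094 r 0.0100 ymid 0.0013 ztop -0.0008
```

View pics/w17.png

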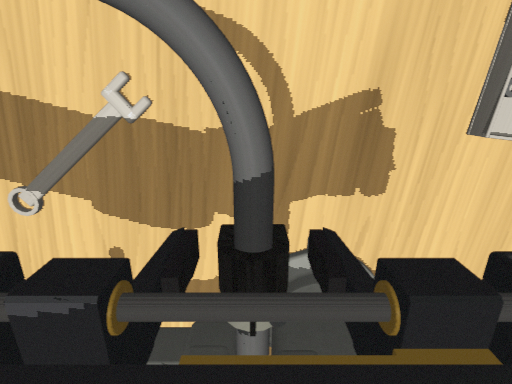

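It's released: the bush is at (253,258) px on the bar with both fingers clear. I'll lift straight up and look.

Emit:
{"api": "servo_tool", "payload": {"deltas": [{"dx": 0, "dy": 0, "dz": -0.4, "ax": 0, "ay": 0, "az": 0, "hand": 64}, {"dx": 0, "dy": 0, "dz": -1.0, "ax": 0, "ay": 0, "az": 0, "hand": 64}, {"dx": 0, "dy": 0, "dz": -1.8, "ax": 0, "ay": 0, "az": 0, "hand": 64}, {"dx": 1.0, "dy": -0.8, "dz": -2.2, "ax": 0, "ay": 0, "az": 0, "hand": 64}, {"dx": 2.0, "dy": -1.6, "dz": -2.2, "ax": 0, "ay": 0, "az": 0, "hand": 64}, {"dx": 3.0, "dy": -2.4, "dz": -2.2, "ax": 0, "ay": 0, "az": 0, "hand": 64}, {"dx": 3.0, "dy": -2.4, "dz": -2.2, "ax": 0, "ay": 0, "az": 0, "hand": 64}]}}

```text
clock: 20.42
tool_pos: [0.4618, 0.1157, 0.292]
eef_rot: [0.666, 0.746, 0.0, 0.0]
contact_force: [0.9, 0.3, -0.6]
opening: 0.723
```

```bash
python3 f.py
python3 - <<'E'
from plant import r,eyes
from h import *
for n in ["scene","top","wrist"]:
    m=eyes.camera_model(n);p,d=eyes.snapshot(n); np.savez(f"{n}9.npz",p=p,d=d,pose=m['pose']); cv2.imwrite(f'pics/{n}9.png',p[:,:,::-1])
p=np.load('scene9.npz')['p'];cv2.imwrite('pics/s9.png',cv2.convertScaleAbs(cv2.resize(p[115:215,60:220,::-1],None,fx=4.8,fy=4.8,interpolation=cv2.INTER_CUBIC),alpha=1.6))
p=np.load('top9.npz')['p'];cv2.imwrite('pics/t9.png',cv2.convertScaleAbs(cv2.resize(p[130:240,270:400,::-1],None,fx=5,fy=5,interpolation=cv2.INTER_CUBIC),alpha=1.6))
E
```

```text
clk 20.43 pos [0.4618 0.1157 0.292 ] hd 96.52 z [ 4.e-04  4.e-04 -1.e+00] F [ 0.9  0.3 -0.6] M [-0.02 -0.13 -0.03] op 63.7
Ftool [0.19 0.9  0.64] Mtool [-0.12 -0.03  0.03]
(np.float64(0.20960000000000945), np.float64(-0.018886084336446386), np.float64(-70.36010754672104))
```

View pics/s9.png

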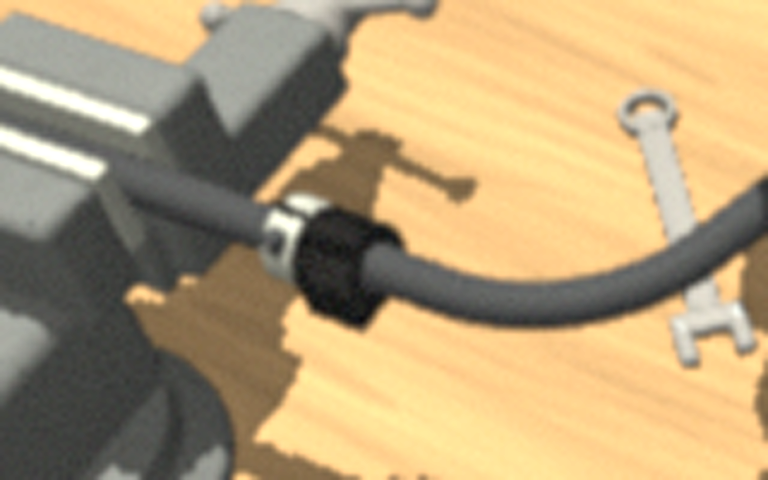

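View pics/t9.png

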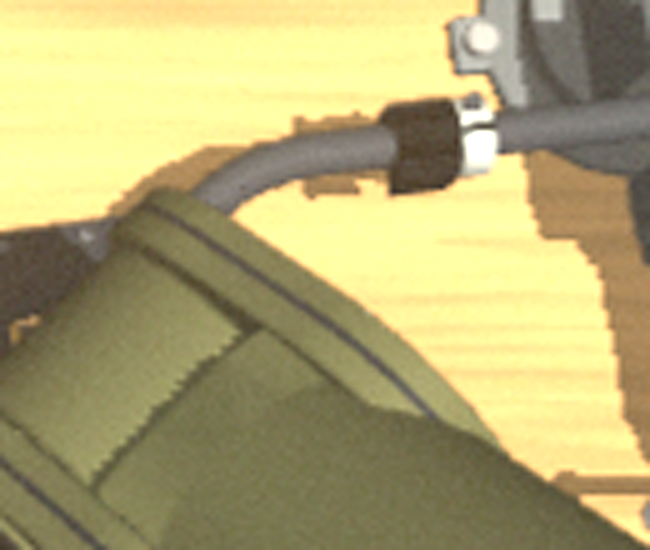

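View pics/wrist9.png

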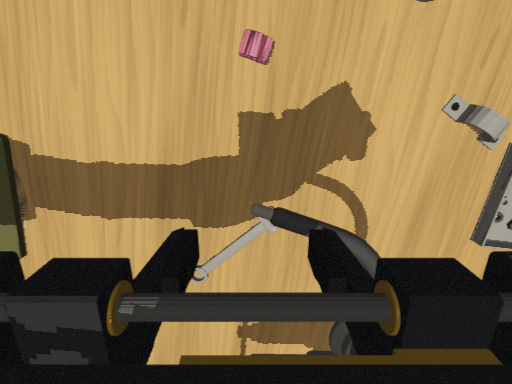

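Run:
```python
from h import *
from plant import eyes
par=model(); c,t=np.cos(par[2]),np.sin(par[2])
for n in ('top','scene'):
    z=np.load(n+'9.npz'); m=eyes.camera_model(n); P=cloud(z['d'],m); D=P-np.array([par[0],par[1],.15])
    X=np.stack([D[...,0]*c+D[...,1]*t,-D[...,0]*t+D[...,1]*c,D[...,2]],-1)
    k=(np.hypot(X[...,0],X[...,2])>.0135)&(np.abs(X[...,0])<.03)&(np.abs(X[...,2])<.03)&(X[...,1]>-.09)&(X[...,1]<-.02)
    br=z['p'].max(-1)
    b=X[k&(br<60)]; co=X[k&(br>110)]
    print(n,'bush n',len(b),'y',np.percentile(b[:,1],[2,50,98])*1e3,'x',np.percentile(b[:,0],[2,98])*1e3,'z',np.percentile(b[:,2],[2,98])*1e3,'collar y',np.percentile(co[:,1],[2,50,98])*1e3)
    # straight-side: fit D profile roll
    def prof(q,roll,dx,dz):
        cr,sr=np.cos(roll),np.sin(roll); x=q[:,0]-dx; zz=q[:,2]-dz; u=cr*x+sr*zz; w=-sr*x+cr*zz
        return np.where(w>0,np.hypot(u,w)-.019,np.maximum(np.abs(u)-.019,-w-.020))
    q=b[(b[:,1]>-.055)&(b[:,1]<-.036)]
    for r0 in np.radians([-90,-45,0,45,90]):
        f=least_squares(lambda p:prof(q,p[0],p[1]*.01,p[2]*.01),[r0,0,0],loss='soft_l1',f_scale=.0015)
        print('  roll %.1f dx %.1f dz %.1f cost %.3g'%(np.degrees(f.x[0]),f.x[1]*10,f.x[2]*10,f.cost*1e6))
```

```text
top bush n 204 y [-59.31462982 -46.15330165 -32.57750812] x [-18.83798211  12.79312059] z [-11.17939941  20.00868026] collar y [-74.78510002 -67.89046696 -32.76665185]
  roll -99.2 dx 3.0 dz -2.6 cost 143
  roll 0.4 dx 0.3 dz -0.9 cost 94.7
  roll 0.4 dx 0.3 dz -0.9 cost 94.7
  roll 0.4 dx 0.3 dz -0.9 cost 94.7
  roll 0.4 dx 0.3 dz -0.9 cost 94.7
scene bush n 343 y [-65.09111114 -43.06363933 -31.37521678] x [-13.02058688  18.98853656] z [-13.86164142  20.68098728] collar y [-74.14877832 -65.62891482 -32.50889275]
  roll -63.5 dx 0.2 dz 0.0 cost 117
  roll -63.4 dx 0.2 dz 0.0 cost 117
  roll -2.1 dx -0.4 dz 0.4 cost 62.8
  roll -2.1 dx -0.4 dz 0.4 cost 62.8
  roll 94.9 dx -2.8 dz -1.2 cost 178
```

The bush reads roll ≈ 0° (foot down) and spans −60 to −32 mm, against a collar face at about −60. The arm is clear, so I'll hand in.

Run:
```python
from plant import r
print(r.finish_job())
```

```text
the job is handed in; nothing more can be done
None
```

The larger black bush is on the bar, home against the lock collar with its foot down. I let go of it, moved the arm clear, and handed the job in at about 20.6 s.

- **Threading:** I took it over the stud and round the bend in small steps, correcting from force readings and wrist pictures. The highest side force I read was about 4.7 N. I read forces only at the end of each move, so brief peaks in between are not covered.
- **Push:** it held at 9.0–9.9 N for about half a second, with no measurable movement of the tool during the push.
- **Final checks:** from the top camera the bush spans about −59 to −33 mm along the bar, with the collar face at about −60 mm. Roll measured 0.4° (top) and −2.1° (scene).
- **Loose items:** the spanner and saddle showed up in the last pictures, apparently unmoved. I did not check the tin at the end.

**What disagreed:** the fitted bar model and the free-running position of the bush differed by up to about 1.5 mm sideways in the bend. One of my corrections went the wrong way because of that, and I followed the force readings instead. On the middle length, the bar also sat up to 2 mm off the tool centreline in the wrist view. That suggests the bush shifted slightly in the fingers, though side forces stayed low.

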